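# Clamp the guitar bridge with the cam lever and hold it

### The arm

A 6-joint arm with a two-finger parallel gripper is mounted at the origin on the work surface. World frame = base frame: x ahead of the robot, y to its left, z up, the work surface at z = 0. Lengths are in mm, angles in degrees, forces in N, time in s.
With the tool pointing down it reaches from about 300 to 850 mm from the base axis. Payload 4.2 kg.
Tool frame: the origin (TCP) lies between the finger pads; the fingertips stand 11 mm ahead of it and the grasp point (between the pads) lies 8 mm behind it; x points along the fingers, y is the direction in which the jaws open and shut, and the axes are right-handed (so a half turn about x gives the same grasp; the last joint's range is limited). The gripper opens to 91 mm and grips with 3 to 60 N. Pads are 32 mm wide; open, the fingers measure 118 mm over their backs; the gripper's body (76 mm by 178 mm) begins 60 mm behind the grasp point.
Start: joints at [-1.146, 18.312, 89.639, -0, 72.044, -1.146], TCP at [575.018, 0, 186.676] pointing down, gripper open.
Joint ranges: [-177.97, 177.97], [-48.28, 115.42], [12.27, 149.76], [-77.06, 257.06], [2.81, 150.46], [-146.56, 146.56]. Speed limits (degrees/s): [147.25, 147.25, 180, 180, 180, 180].

### API

Orientations are given as a 3x3 rotation matrix whose columns are the frame's x, y, z axes.
In Python, from station import telemetry, viewer, arm gives the robot as it stands.
- The arm moves only by the shell command python3 -m inch 'ROWS' [OPENING] [FORCE]. ROWS is JSON, a list of rows, each a list of 2 entries, a list of its own where there are three numbers: the shift along the world's x, y, z in cm, then the turn about the world's z in degrees. In form: [[[dx, dy, dz], spin], ...]. A call has 1 to 20 rows; each row is the pose to reach, as a shift and turn from the pose commanded when the call began; what a row does not reach only later rows make up. A row lasts 1/12 s, in which the tool goes at most 41.7 mm and 7.16 degrees, less where a joint would pass 70% of its speed; a pose out of reach is approached as far as the arm can. A call with a gripper value outside its range is refused whole. OPENING is the finger opening in cm, from 0 to 9.12, set as the call begins (- or left out, the last holds). The fingers move at their own pace and stop on an object; FORCE is the grip in N (left out, the last holds). Time passes only in rows, so rows that repeat a pose let the fingers close. It gives the time, the measured TCP pose, the force and the opening at its end, in the units of the state.
- telemetry.read_state(): the state, without advancing time (a new reading comes with each control period).
- viewer.read_camera(name): name is "scene" or "side" or "wrist"; returns (picture, depth): 384x512x3 uint8, red, green, blue; 384x512 float32, mm along the optical axis (not along the pixel's ray), 0 where there is no reading.
- viewer.get_calibration(name): a dict with "fx", "fy", "cx", "cy" (pixels), "world_from_camera" (4x4, takes a point from camera to world coordinates). Camera axes: x right, y down, z forward; pixel columns grow to the right and rows downward; lengths in mm; the calibration is good to about 2 mm. A picture is of the moment at which its call begins: read the wrist's pose just before it. get_calibration takes no time and is no camera call; for the wrist camera it gives the pose at the moment of the call.
- arm.job_done(): hands the job in, once; it reports no verdict.
The state is a dict: "time": time; "joints": joint angles; "qvel": joint speeds; "effort": joint torques, N m; "position": TCP position; "eef_rot": TCP orientation; "force": force on the tool from outside, world axes, zero at the start; "ft_torque": the same for the moment, N m; "finger_gap": opening from 0.0 (shut) to 1.0 (fully open).
Only numpy, scipy, OpenCV 4.12 (cv2) and the standard library are available. Lean on these libraries where they do the work, as an engineer would, in place of code of your own. Each camera call takes 0.05 s, during which the arm holds its last target.

### The job

The bridge sits in fresh glue on the guitar soundboard: take the long cork-faced clamping caul from the bench, lay it along the bridge, cork down, centred and square, under the raised shoe of the wooden cam clamp, and let go of it. Then grip the clamp's cam lever and swing it up to the cam's highest point, where the lever stands straight up and the shoe bears down on the caul with full pressure. The lever springs back when released, so finish while still gripping it there; leave the other things on the bench and the soundboard where they are.

Things in the scene. Friction and masses are not known exactly. Their poses are not given: they have to be found in the camera images.
- long_caul: Plain light wood bar with a 3 mm cork underface, 200 x 32 x 24 mm (x = length, y = width, z = up), about 110 g, loose, lying cork down on the bench left or right of the workboard; ends alike. Origin: centre of the underside. On the bridge the clamp's nose covers its middle, so hold it near the end that stays outside, e.g. 80 mm from the middle, and slide it in from that side.
- workboard: Fixed on the bench: plywood board 445 x 360 mm on bearers, its top at 53 mm; on it a 3 mm pale guitar soundboard (top at 56 mm), a dark bridge and the cam clamp over it. Origin: on the bench under the bridge's centre; x along the guitar, away from the robot, y along the bridge, z up. The board spans x -328 to +118 mm, y -180 to +180 mm.
- bridge_top (a point): Centre of the flat top of the bridge, 65 mm above the bench, axes as the workboard's. The flat top is 30 mm in x, 130 mm in y, 9 mm above the soundboard; at each end a 25 mm wing tip only 3.5 mm thick continues it (180 mm in all).
- cam_pin (a point): The cam lever's hinge axis (it runs along the workboard's y), above the bridge's centre, 143 mm above the bench, axes as the workboard's.
- lever_grip (a point): Middle of the cam lever, 105 mm from the cam pin: pinch here across its 18 mm width (workboard y). The lever is a wooden bar 18 mm wide, 16 mm thick, reaching 148 mm from the pin. At rest it lies level, pointing to workboard -x; it swings up in the workboard's x-z plane. An upright gripper can pinch it and let it turn between the pads.
- cam_lever (a joint): Lever angle, rad: 0 = at rest, level, pointing to workboard -x; 1.571 = straight up, the cam's highest lift; it can be pushed on to 2.2, where the lift falls off again. A return spring (0.16 N m at rest, 0.36 N m upright, about 3.5 N at the grip point) swings it back to 0 when let go.
- shoe_face (a point): Centre of the cork underside (44 x 26 mm in x, y) of the clamp's shoe, straight above the bridge's centre. At rest 97 mm above the bench: 8 mm above a caul lying on the bridge. The cam drives it down by 12 mm x sin(lever angle); it meets the caul at about 0.73 rad and, being sprung (5.5 N per mm), presses with about 20 N when the lever is upright.
- clamp_shoe: The sprung shoe of the clamp that bears on the caul (see shoe_face). Origin: centre of its underside.
- short_caul: Leave alone: a shorter, wider cork-faced wood block, 110 x 46 x 28 mm, on the bench on the other side of the workboard. Origin: centre of the underside.
- sanding_block: Leave alone: cork sanding block 55 x 90 x 25 mm lying on the soundboard, some 120 mm nearer the robot than the bridge, to the right of the sound hole. Origin: centre of the underside.
- spool_clamp: Leave alone: wooden spool clamp standing on the soundboard, some 125 mm nearer the robot than the bridge, to the left of the sound hole; diameter 36 mm, 60 mm tall. Origin: centre of the underside.
- spool_clamp_b: Leave alone: a like spool clamp standing on the bench on the left. Origin: centre of the underside.
- glue_bottle: Leave alone: white glue bottle, diameter 56 mm, 120 mm tall, standing on the bench on the right. Origin: centre of the underside.
- pin_jar: Leave alone: small amber jar with a steel lid, diameter 60 mm, 75 mm tall, on the bench on the left. Origin: centre of the underside.
- mallet: Leave alone: wooden mallet lying on the bench on the right, about 280 mm long. Origin: on the bench at the middle of the handle.
- clamp_nose (a point): Top of the tip of the clamp's upper wooden jaw, axes as the workboard's. From here, at x -33 mm, the jaw runs in +x over the tail to an upright steel bar at x +142 mm; it fills y -16 to +16 mm and heights 104 to 160 mm above the bench. A coil spring sits on the pin at its +y side, out to y 30 mm.
There are look-alikes about, which are no part of the job. What is shaped like the long_caul but turquoise is not meant.

How it is judged:
By the outcome, as a careful person would: the job done as asked, in the order asked, and still so for the second after the job is handed in, while the arm keeps its last pose, push and grip.
It also fails if it takes over 64 s, if anything falls off the work surface, if the arm or the gripper's body presses on something with over 40 N, if the wrist force passes 120 N, or if a joint passes its speed limit or range.

## Working session

There is one attempt and no reset: what is moved stays moved. The work goes in short steps, Python scripts to look and compute and a shell command to move; the robot and the scene stay as the last step left them, time stands still between calls to the robot, and variables do not carry over. Pictures are saved under pics/ and viewed, and the job is handed in when it is done.

```bash
mkdir -p pics; ls
cat > h.py <<'E'
import numpy as np, cv2
from station import telemetry, viewer, arm
def grab(n,f):
    c=viewer.get_calibration(n); p,d=viewer.read_camera(n)
    cv2.imwrite('pics/'+f+'.png',p[:,:,::-1]); np.savez('pics/'+f+'.npz',p=p,d=d,fx=c['fx'],fy=c['fy'],cx=c['cx'],cy=c['cy'],T=np.array(c['world_from_camera']))
    return p,d
def load(f):
    return np.load('pics/'+f+'.npz')
def ray(c,u,v,z):
    T=c['T']; r=T[:3,:3]@np.array([(u-c['cx'])/c['fx'],(v-c['cy'])/c['fy'],1]); o=T[:3,3]
    return o+r*(z-o[2])/r[2]
def cloud(c):
    d=c['d']; v,u=np.mgrid[:d.shape[0],:d.shape[1]]
    P=np.stack([(u-c['cx'])/c['fx']*d,(v-c['cy'])/c['fy']*d,d],-1)
    return P@c['T'][:3,:3].T+c['T'][:3,3]
def proj(c,p):
    q=np.linalg.inv(c['T'])@np.append(p,1); return q[0]/q[2]*c['fx']+c['cx'],q[1]/q[2]*c['fy']+c['cy']
E
python3 - <<'E'
from h import *
for n in ('scene','side','wrist'):
    grab(n,n+'0')
    c=load(n+'0'); print(n,c['T'].round(2).tolist(),c['fx'])
s=telemetry.read_state();print(s)
E
```

```text
pics
scene [[0.65, 0.57, -0.5, 1132.91], [0.76, -0.49, 0.42, -585.7], [-0.01, -0.66, -0.75, 1163.79], [0.0, 0.0, 0.0, 1.0]] 428.055322605422
side [[-1.0, -0.03, 0.05, 401.19], [-0.06, 0.69, -0.72, 829.99], [-0.01, -0.72, -0.69, 914.24], [0.0, 0.0, 0.0, 1.0]] 368.92698396447935
wrist [[1.0, 0.0, 0.0, 574.72], [0.0, -0.96, -0.29, 84.02], [0.0, 0.29, -0.96, 382.68], [0.0, 0.0, 0.0, 1.0]] 292.8713432497523
{'time': 0.15, 'joints': array([-1.14524348e+00,  1.83414729e+01,  8.96905535e+01,  2.81847365e-04,
        7.20453357e+01, -1.14634419e+00]), 'qvel': array([-0.00100053, -0.15877228, -0.22075991,  0.03353108, -0.04279335,
       -0.03728781]), 'effort': array([-5.72294630e-04, -4.12774551e+01, -2.32154489e+01,  7.26667210e-02,
        4.33494255e-02, -9.00343002e-05]), 'position': array([5.74570294e+02, 1.78009601e-02, 1.86029662e+02]), 'eef_rot': array([[-1.34986140e-03,  9.99999089e-01,  1.76700894e-05],
       [ 3.16655270e-05,  1.77128496e-05, -9.99999999e-01],
       [-9.99999088e-01, -1.34986084e-03, -3.16894080e-05]]), 'force': array([-0.62577615, -0.16357969, -0.59547734]), 'ft_torque': array([ 0.0070848 , -0.03131642, -0.02555987]), 'finger_gap': 0.9990541945500101}
```

View pics/scene0.png

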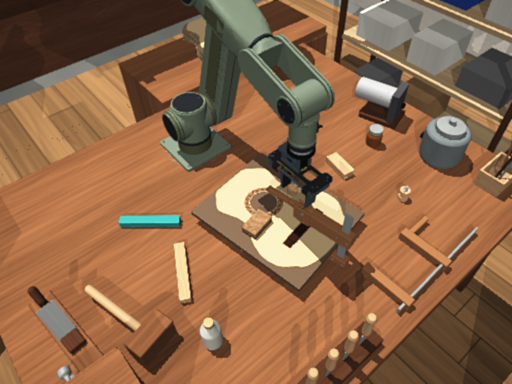

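View pics/side0.png

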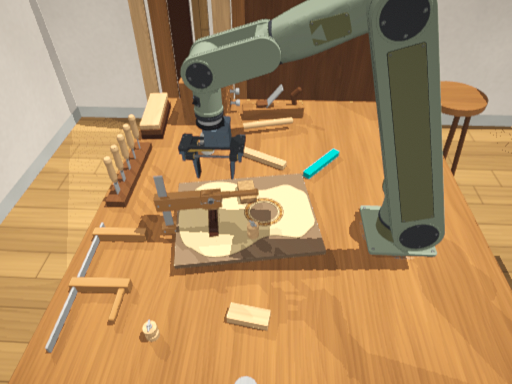

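View pics/wrist0.png

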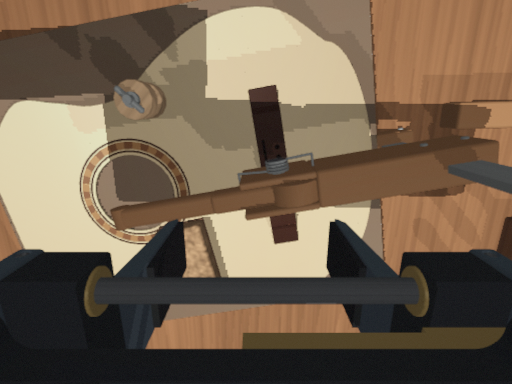

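Candidates for the long caul in the scene view:
- the light bar at (182,272): plain, long and thin, so I choose this one
- the turquoise bar at (150,221): not meant
- the short wide block at (340,165): the short caul
- the mallet handle at (112,307)

Next I check it in a close crop and measure.

Run:
```python
from h import *
c=load('scene0'); W=cloud(c); p=c['p']
cv2.imwrite('pics/crop0.png',cv2.resize(p[225:320,140:230,::-1],None,fx=6,fy=6,interpolation=cv2.INTER_CUBIC))
cv2.imwrite('pics/crop1.png',cv2.resize(p[150:300,180:380,::-1],None,fx=4,fy=4,interpolation=cv2.INTER_CUBIC))
# caul: heights about 24
for name,f,(u0,v0,u1,v1) in (('scene','scene0',(160,230,210,310)),('side','side0',(225,140,300,175))):
    c=load(f);W=cloud(c);z=W[v0:v1,u0:u1]
    hsv=cv2.cvtColor(c['p'],cv2.COLOR_RGB2HSV)[v0:v1,u0:u1]
    m=(z[...,2]>17)&(z[...,2]<30)&(c['d'][v0:v1,u0:u1]>0)
    P=z[m]; print(name,m.sum(),np.median(P[:,2]))
    r=cv2.minAreaRect(P[:,:2].astype(np.float32)); print(r, cv2.boxPoints(r).round(1).tolist())
```

```text
scene 618 22.59586991484116
((453.8976135253906, -352.9701843261719), (32.35262680053711, 202.91827392578125), 62.244197845458984) [[356.6000061035156, -320.0], [536.0999755859375, -414.5], [551.2000122070312, -385.8999938964844], [371.6000061035156, -291.3999938964844]]
side 259 20.923171599048942
((446.12066650390625, -348.5818176269531), (39.75360870361328, 192.06082153320312), 61.69608688354492) [[352.1000061035156, -320.5], [521.2000122070312, -411.6000061035156], [540.0999755859375, -376.6000061035156], [371.0, -285.5]]
```

Run:
```python
from h import *
# workboard and bridge from depth clouds
for f in('scene0','side0','wrist0'):
    c=load(f);W=cloud(c);p=c['p'].astype(int)
    z=W[...,2];ok=(c['d']>0)
    m=ok&(z>48)&(z<60)&(W[...,0]>250)&(W[...,0]<900)&(abs(W[...,1])<350)
    lab,st=cv2.connectedComponentsWithStats(m.astype(np.uint8))[1:3]; k=1+np.argmax(st[1:,4])
    P=W[lab==k]; r=cv2.minAreaRect(P[:,:2].astype(np.float32)); print(f,(lab==k).sum(),r,cv2.boxPoints(r).round(0).tolist())
    dark=ok&(p.sum(2)<150)&(z>54)&(z<70)&(p[...,0]>p[...,2])
    lab,st,ce=cv2.connectedComponentsWithStats(dark.astype(np.uint8))[1:4]
    for i in range(1,len(st)):
        if st[i,4]>25:
            Q=W[lab==i];print('  dark',st[i],Q.mean(0).round(1),np.median(Q[:,2]).round(1))
    j=ok&(z>156)&(z<166)&(W[...,0]>350)&(W[...,0]<950)&(abs(W[...,1])<250)
    if j.sum()>20:
        Q=W[j];print(' z160',len(Q),Q.min(0).round(0),Q.max(0).round(0))
```

```text
scene0 7798 ((493.1574401855469, -2.369598388671875), (447.9617004394531, 360.9546813964844), 9.762945175170898) [[242.0, 138.0], [303.0, -218.0], [744.0, -142.0], [683.0, 213.0]]
  dark [183 141  23   6  32] [ 55.3 -27.8  57.8] 57.2
  dark [285 223  25  24 233] [605.2 -20.7  63.5] 63.7
  dark [136 323  37  38 116] [ 616.6 -533.1   61.6] 61.4
  dark [ 70 339  17  16  64] [ 495.9 -690.4   61.8] 62.0
 z160 513 [ 495. -183.  156.] [949.  60. 166.]
side0 9126 ((490.7421875, 0.588897705078125), (444.96539306640625, 364.96588134765625), 9.820867538452148) [[240.0, 142.0], [303.0, -217.0], [741.0, -141.0], [679.0, 218.0]]
  dark [170  21  20   5  53] [ 1059.5 -1741.     61.5] 61.6
  dark [209 210   9  23 170] [588.9  47.4  62.2] 62.4
 z160 394 [ 561. -238.  156.] [950.  63. 166.]
wrist0 67868 ((485.479736328125, 39.33219909667969), (446.1007080078125, 278.35369873046875), 10.08011245727539) [[242.0, 137.0], [290.0, -137.0], [729.0, -59.0], [681.0, 215.0]]
  dark [ 251  100   35   67 1583] [587.6  61.6  63. ] 63.6
  dark [272 223  24   8 100] [607.  -49.3  61.1] 60.9
 z160 8353 [561.  -4. 156.] [762.  61. 166.]
```

```bash
sleep 1
```

```text
(no output)
```

View crops.

View pics/crop0.png

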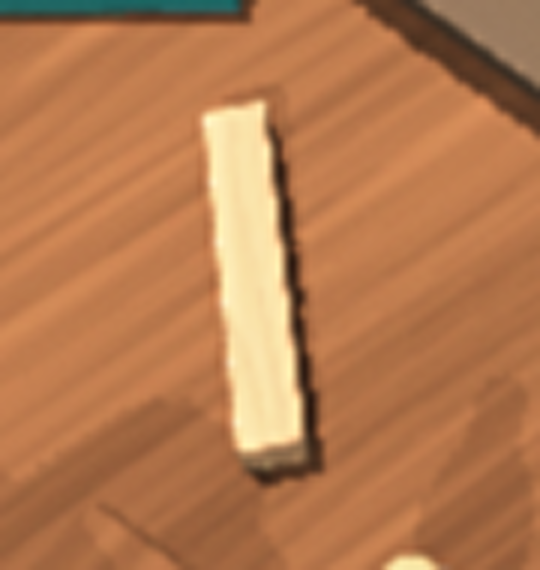

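View pics/crop1.png

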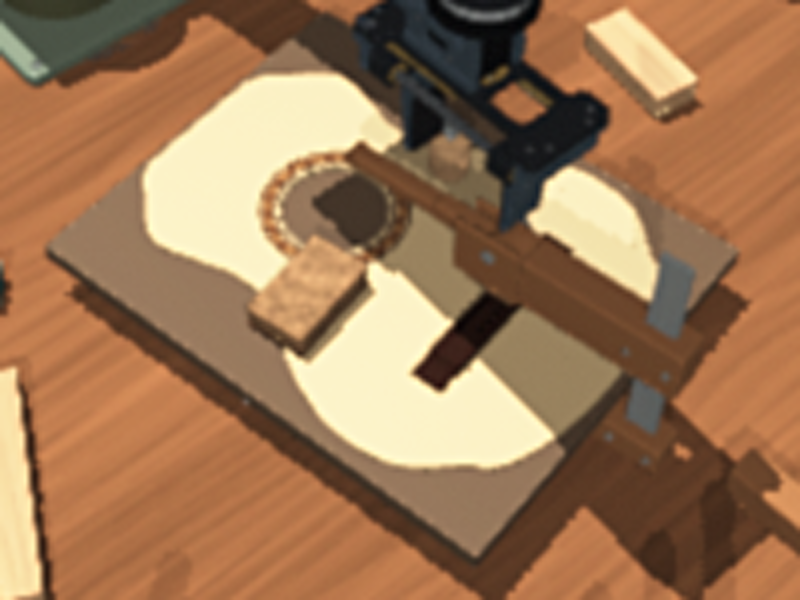

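Run:
```python
from h import *
c=load('wrist0');W=cloud(c);p=c['p']
cv2.imwrite('pics/crop2.png',cv2.resize(p[70:260,100:400,::-1],None,fx=2.6,fy=2.6,interpolation=cv2.INTER_CUBIC))
b=np.deg2rad(9.9); R=np.array([[np.cos(b),-np.sin(b)],[np.sin(b),np.cos(b)]])
s=p.astype(int).sum(2); z=W[...,2]
m=(s<230)&(z>55)&(z<70)&(p[...,0]<110)
X=(W[...,:2]-[595.5,17])@R
m&=(abs(X[...,0])<40)&(abs(X[...,1])<110)
m=cv2.morphologyEx(m.astype(np.uint8),cv2.MORPH_OPEN,np.ones((3,3)))>0
q=X[m]; print(m.sum(),np.percentile(q,[1,99],0).round(1))
for y0 in range(-100,101,10):
    k=m&(abs(X[...,1]-y0)<5)
    if k.sum()>10: print(y0,k.sum(),np.percentile(X[k][:,0],[3,97]).round(1),np.median(z[k]).round(1))
# jaw and lever in local frame
for lo,hi in((150,158),(156,164)):
    k=(z>lo)&(z<hi)&(c['d']>0)&(c['d']<260); q=X[k]; print(lo,k.sum(),np.percentile(q,[1,99],0).round(1))
for x0 in range(-140,150,20):
    k=(abs(X[...,0]-x0)<6)&(z>120)&(abs(X[...,1])<40)
    if k.sum()>10: print('x',x0,k.sum(),np.percentile(X[k][:,1],[3,50,97]).round(1),np.percentile(z[k],[5,50,95]).round(0))
```

```text
2631 [[-13.9 -86.5]
 [ 14.5  88.4]]
-90 52 [-12.1  14. ] 58.4
-80 183 [-12.7  13.6] 58.3
-70 141 [-13.2  13.5] 58.9
-60 187 [-12.8  13.7] 63.8
-50 63 [-12.5  13.3] 63.8
10 38 [-14.1   4.6] 63.9
20 237 [-13.4  13.6] 63.8
30 253 [-13.3  14. ] 63.9
40 259 [-13.5  13.9] 63.8
50 269 [-13.3  14. ] 63.8
60 277 [-13.5  14.2] 63.8
70 276 [-13.4  14.1] 59.0
80 273 [-13.   13.7] 58.4
90 123 [-13.1  13.4] 58.4
150 4479 [[-139.2  -15.4]
 [ 162.    23. ]]
156 8270 [[-27.4 -15.2]
 [165.4  15.7]]
x -140 292 [-8.6  1.9  8.8] [139. 150. 151.]
x -120 309 [-7.9  1.9  8.8] [143. 150. 151.]
x -100 411 [-7.3  4.9 38.2] [144. 150. 300.]
x -80 5695 [ 0.5 26.3 36.8] [151. 314. 328.]
x -60 4656 [ 1.6 20.7 33.3] [151. 309. 332.]
x -40 3252 [-2.  16.6 24.5] [152. 324. 332.]
x -20 4109 [-10.3  12.8  20.8] [152. 319. 332.]
x 0 4481 [-7.7  9.4 21.6] [151. 319. 332.]
x 20 6468 [-33.    4.9  15. ] [159. 307. 332.]
x 40 6294 [-5.6  5.8 16. ] [158. 314. 329.]
x 60 1305 [-12.9  11.   15.9] [139. 160. 306.]
x 80 737 [-13.8   4.6  15.9] [131. 159. 160.]
x 100 744 [-13.9   5.   15.9] [131. 159. 160.]
x 120 771 [-13.9   5.1  16. ] [132. 159. 160.]
x 140 940 [-13.5   3.1  15.9] [134. 159. 202.]
```

```bash
python3 - <<'E'
from h import *
c=load('scene0');W=cloud(c)
for n,(u,v) in dict(bottle_top=(209,322),bottle=(211,336),mallet_h=(145,338),handle=(112,307),turq=(150,221),turq_r=(180,222),sand=(257,222)).items(): print(n,W[v,u].round(0))
E
python3 -m inch '[[[-5.1,-38.9,-3],62.2],[[-5.1,-38.9,-3],62.2],[[-5.1,-38.9,-3],62.2],[[-5.1,-38.9,-3],62.2],[[-5.1,-38.9,-3],62.2],[[-5.1,-38.9,-3],62.2],[[-5.1,-38.9,-3],62.2],[[-5.1,-38.9,-3],62.2],[[-5.1,-38.9,-3],62.2],[[-5.1,-38.9,-3],62.2],[[-5.1,-38.9,-3],62.2],[[-5.1,-38.9,-3],62.2],[[-5.1,-38.9,-3],62.2],[[-5.1,-38.9,-3],62.2]]'
python3 - <<'E'
from h import *
grab('wrist','wrist1')
c=load('wrist1');W=cloud(c);z=W[...,2]
hsv=cv2.cvtColor(c['p'],cv2.COLOR_RGB2HSV)
m=((z>15)&(z<32)&(c['d']>0)&(hsv[...,2]>180)).astype(np.uint8)
lab,st=cv2.connectedComponentsWithStats(m)[1:3];k=1+np.argmax(st[1:,4]);P=W[lab==k]
print(st[k],np.median(P[:,2]));r=cv2.minAreaRect(P[:,:2].astype(np.float32));print(r,cv2.boxPoints(r).round(1).tolist())
E
```

```text
bottle_top [ 686. -403.  120.]
bottle [ 704. -414.   82.]
mallet_h [ 592. -546.   70.]
handle [ 445. -571.   50.]
turq [ 228. -331.   18.]
turq_r [ 282. -251.   -2.]
sand [501. -92.  83.]
time: 1.32
position: [524.2, -387.6, 156.7]
eef_rot: [[-0.0, 0.466, 0.885], [0.001, 0.885, -0.466], [-1.0, 0.001, -0.001]]
force: [0.2, 0.8, 0.7]
finger_gap: 0.999
[ 236    7   33  194 5630] 22.777664481628165
((452.77197265625, -353.401611328125), (31.749357223510742, 200.33457946777344), 62.423728942871094) [[356.6000061035156, -321.1000061035156], [534.2000122070312, -413.79998779296875], [548.9000244140625, -385.70001220703125], [371.29998779296875, -293.0]]
```

View pics/wrist1.png

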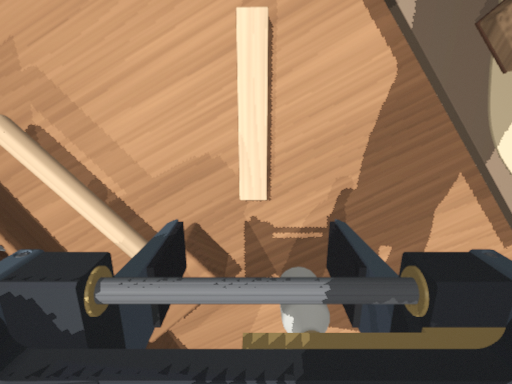

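The crop shows the plain light bar at (253,104), 200 x 32 mm, which matches the long caul. Descending.

```bash
python3 -m inch '[[[0,-0.13,-3],0.2],[[0,-0.13,-6],0.2],[[0,-0.13,-9],0.2],[[0,-0.13,-11.5],0.2],[[0,-0.13,-13],0.2],[[0,-0.13,-13.8],0.2],[[0,-0.13,-14.3],0.2],[[0,-0.13,-14.3],0.2]]'
python3 -m inch '[[[0,0,0],0],[[0,0,0],0],[[0,0,0],0],[[0,0,0],0],[[0,0,0],0],[[0,0,0],0],[[0,0,0],0],[[0,0,0],0]]' 2.4 40
```

```text
time: 2.03
position: [524.3, -389.5, 13.5]
eef_rot: [[-0.0, 0.462, 0.887], [0.0, 0.887, -0.462], [-1.0, 0.0, -0.001]]
force: [0.6, 0.7, -0.2]
finger_gap: 0.998
time: 2.7
position: [524.0, -390.3, 13.7]
eef_rot: [[0.0, 0.463, 0.886], [0.0, 0.886, -0.463], [-1.0, 0.0, 0.0]]
force: [-0.2, -1.2, 0.0]
finger_gap: 0.45
```

```bash
python3 -m inch '[[[0,0,0],0],[[0,0,0],0],[[0,0,0],0],[[0,0,0],0],[[0,0,0],0],[[0,0,0],0]]'
```

```text
time: 3.2
position: [524.0, -390.3, 13.7]
eef_rot: [[0.0, 0.463, 0.886], [0.0, 0.886, -0.463], [-1.0, 0.0, -0.0]]
force: [-0.2, -0.6, 0.1]
finger_gap: 0.262
```

Run:
```python
from h import *
grab('wrist','wrist2');grab('scene','scene2')
p=load('scene2')['p'];cv2.imwrite('pics/crop3.png',cv2.resize(p[180:330,120:260,::-1],None,fx=4,fy=4,interpolation=cv2.INTER_CUBIC))
print(telemetry.read_state()['finger_gap'])
```

```text
0.26191301312569587
```

View pics/wrist2.png

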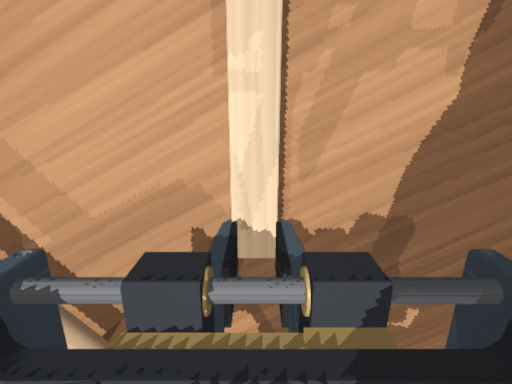

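View pics/crop3.png

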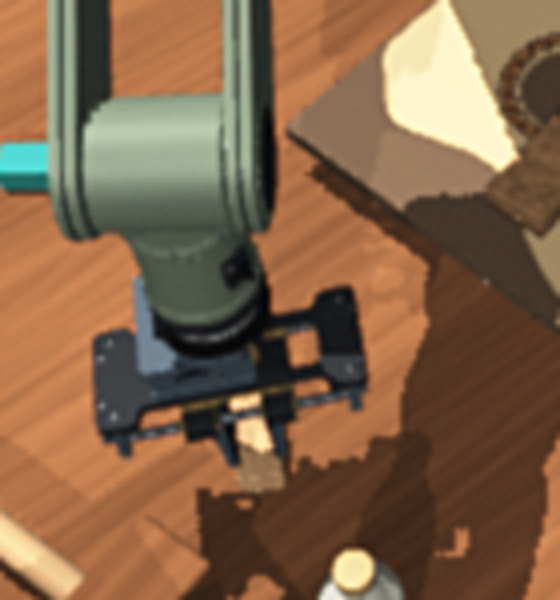

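The caul's end is between the pads at about (257,240). I command the fingers fully shut so that the force limit rules, then lift a little as a test.

```bash
python3 -m inch '[[[0,0,0],0],[[0,0,0],0],[[0,0,0],0],[[0,0,0],0]]' 0 45
python3 -m inch '[[[0,0,1],0],[[0,0,3],0],[[0,0,5],0],[[0,0,7],0],[[0,0,9],0],[[0,0,9],0],[[0,0,9],0]]'
python3 - <<'E'
from h import *
grab('wrist','wrist3')
c=load('wrist3');W=cloud(c);z=W[...,2];d=c['d']
hsv=cv2.cvtColor(c['p'],cv2.COLOR_RGB2HSV)
m=((z>95)&(z<135)&(d>0)&(hsv[...,2]>150)).astype(np.uint8); m[230:]=0
lab,st=cv2.connectedComponentsWithStats(m)[1:3];k=1+np.argmax(st[1:,4]);P=W[lab==k]
print(st[k],np.percentile(P[:,2],[5,50,95]));r=cv2.minAreaRect(P[:,:2].astype(np.float32));print(r,cv2.boxPoints(r).round(1).tolist())
A=np.c_[P[:,:2]-P[:,:2].mean(0),np.ones(len(P))];print(np.linalg.lstsq(A,P[:,2],rcond=None)[0], P.mean(0))
E
```

```text
time: 3.63
position: [524.0, -390.3, 13.7]
eef_rot: [[0.0, 0.463, 0.886], [0.0, 0.886, -0.463], [-1.0, 0.0, 0.0]]
force: [-0.5, -0.3, 0.2]
finger_gap: 0.011
time: 4.22
position: [524.7, -390.8, 105.4]
eef_rot: [[0.003, 0.463, 0.886], [-0.002, 0.886, -0.463], [-1.0, -0.0, 0.003]]
force: [-0.6, 0.5, 0.0]
finger_gap: 0.001Traceback (most recent call last):
  File "<stdin>", line 6, in <module>
    return _wrapfunc(a, 'argmax', axis=axis, out=out, **kwds)
    return bound(*args, **kwds)
ValueError: attempt to get argmax of an empty sequence
```

View pics/wrist3.png

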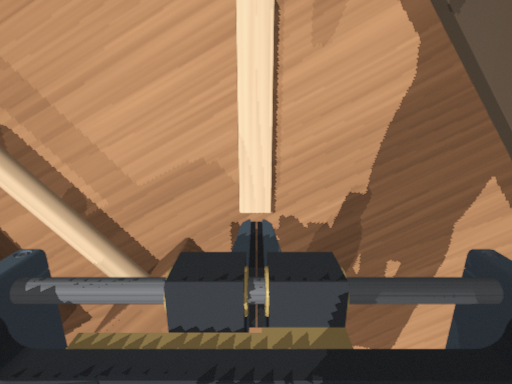

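Run:
```python
from h import *
c=load('wrist3');W=cloud(c);z=W[...,2];d=c['d']
s=telemetry.read_state();print(s['position'],s['finger_gap'],c['T'][:3,3])
hsv=cv2.cvtColor(c['p'],cv2.COLOR_RGB2HSV)
m=((z>15)&(z<32)&(d>0)&(hsv[...,2]>180)).astype(np.uint8)
m[225:]=0
lab,st=cv2.connectedComponentsWithStats(m)[1:3];k=1+np.argmax(st[1:,4]);P=W[lab==k]
print(st[k],np.median(P[:,2]));r=cv2.minAreaRect(P[:,:2].astype(np.float32));print(r,cv2.boxPoints(r).round(1).tolist())
print('tcp pix',proj(c,s['position']),proj(c,s['position']-[0,0,11]))
for v in range(215,260,5): print(v,W[v,250].round(0),W[v,262].round(0), W[v,270].round(0))
c=load('wrist2');W=cloud(c);
for v in range(200,265,8): print(v,W[v,230].round(0),W[v,257].round(0),W[v,290].round(0))
grab('scene','scene3'); c=load('scene3'); p=c['p']
cv2.imwrite('pics/crop4.png',cv2.resize(p[180:330,120:260,::-1],None,fx=4,fy=4,interpolation=cv2.INTER_CUBIC))
W=cloud(c);z=W[...,2];hsv=cv2.cvtColor(p,cv2.COLOR_RGB2HSV)
m=(z>15)&(z<30)&(abs(W[...,0]-452)<120)&(abs(W[...,1]+352)<100)
r=cv2.minAreaRect(W[m][:,:2].astype(np.float32));print(m.sum(),r,cv2.boxPoints(r).round(1).tolist())
```

```text
[ 523.87615663 -390.19080115  103.84988646] 0.004118979808795916 [ 450.15674173 -351.17274367  301.89151215]
[ 236    0   38  213 7319] 22.775093961392656
((457.55914306640625, -356.0910949707031), (31.604248046875, 186.76353454589844), 62.450714111328125) [[367.5, -326.8999938964844], [533.0, -413.29998779296875], [547.7000122070312, -385.29998779296875], [382.1000061035156, -298.8999938964844]]
tcp pix (np.float64(255.33146486744005), np.float64(226.48699139390502)) (np.float64(255.36214727823065), np.float64(220.88857308546))
215 [ 548. -410.   -1.] [ 554. -398.   -1.] [ 558. -390.   -1.]
220 [ 508. -385.  133.] [ 559. -401.   -0.] [ 563. -393.   -1.]
225 [ 508. -385.  142.] [ 512. -379.  138.] [ 514. -375.  140.]
230 [ 508. -385.  148.] [ 512. -380.  145.] [ 513. -375.  148.]
235 [ 508. -385.  155.] [ 512. -380.  152.] [ 513. -375.  156.]
240 [ 510. -386.  157.] [ 512. -380.  159.] [ 512. -375.  162.]
245 [ 509. -385.  165.] [ 512. -380.  165.] [ 512. -376.  168.]
250 [ 509. -385.  170.] [ 512. -380.  170.] [ 512. -376.  173.]
255 [ 510. -385.  175.] [ 512. -380.  176.] [ 492. -368.  218.]
200 [ 500. -399.   -2.] [ 503. -378.   23.] [ 521. -359.   -2.]
208 [ 505. -402.   -0.] [ 507. -380.   24.] [ 527. -362.   -1.]
216 [ 512. -406.   -2.] [ 513. -383.   23.] [ 533. -365.   -1.]
224 [ 501. -395.   48.] [ 518. -386.   23.] [ 518. -364.   49.]
232 [ 503. -396.   56.] [ 523. -388.   23.] [ 518. -365.   59.]
240 [ 504. -395.   67.] [ 529. -391.   23.] [ 517. -366.   69.]
248 [ 504. -394.   77.] [ 534. -394.   24.] [ 516. -367.   79.]
256 [ 505. -394.   84.] [ 540. -397.   22.] [ 516. -368.   87.]
264 [ 505. -393.   92.] [ 557. -406.   -0.] [ 516. -368.   93.]
323 ((461.2684326171875, -356.0264587402344), (31.823259353637695, 187.13040161132812), 62.026268005371094) [[371.20001220703125, -326.20001220703125], [536.4000244140625, -414.0], [551.4000244140625, -385.8999938964844], [386.1000061035156, -298.1000061035156]]
```

View pics/crop4.png

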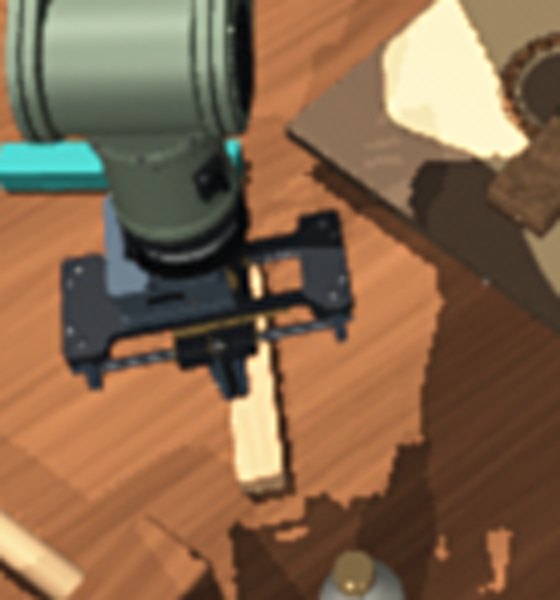

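```bash
python3 - <<'E'
from h import *
c=load('scene3');W=cloud(c);p=c['p']
for u,v in ((178,278),(178,276),(177,274),(180,277),(176,272),(178,270),(178,279),(179,274)): print(u,v,W[v,u].round(0),p[v,u])
# finger dark points just under gripper
z=W[...,2]
m=(abs(W[...,0]-524)<60)&(abs(W[...,1]+390)<70)&(z>60)&(z<200)
print(np.percentile(z[m],[0,1,5,20]));Q=W[m];print(Q[np.argsort(Q[:,2])[:15]].round(0).tolist())
c=load('wrist0');W=cloud(c)
for u in (175,340):
  for v in (218,222,226,230,240): print(u,v,W[v,u].round(0))
c=load('side0');W=cloud(c)
for u,v in ((197,174),(233,176),(197,170),(233,172),(196,165),(232,166)): print('side',u,v,W[v,u].round(0))
E
python3 - <<'E'
import sys;sys.path.insert(0,'.')
from h import *
p=load('pics/../side0')['p'] if 0 else np.load('pics/side0.npz')['p']
cv2.imwrite('pics/crop5.png',cv2.resize(p[115:195,160:270,::-1],None,fx=6,fy=6,interpolation=cv2.INTER_CUBIC))
E
```

```text
178 278 [ 538. -398.  137.] [27 25 26]
178 276 [ 537. -396.  143.] [17 18 20]
177 274 [ 539. -397.  159.] [18 19 20]
180 277 [ 543. -393.  144.] [31 41 51]
176 272 [ 539. -398.  170.] [22 23 25]
178 270 [ 542. -393.  179.] [34 40 44]
178 279 [ 538. -399.  132.] [108  84  64]
179 274 [ 542. -393.  158.] [37 43 50]
[129.77636725 130.20106522 134.50683915 144.58404532]
[[540.0, -394.0, 130.0], [538.0, -402.0, 130.0], [543.0, -392.0, 132.0], [538.0, -399.0, 132.0], [544.0, -389.0, 134.0], [538.0, -401.0, 135.0], [543.0, -391.0, 136.0], [537.0, -403.0, 137.0], [538.0, -398.0, 137.0], [542.0, -394.0, 138.0], [541.0, -396.0, 138.0], [544.0, -388.0, 139.0], [540.0, -395.0, 141.0], [538.0, -403.0, 143.0], [540.0, -401.0, 143.0]]
175 218 [506.  -5. 150.]
175 222 [526.  18. 217.]
175 226 [526.  17. 220.]
175 230 [528.  16. 225.]
175 240 [529.  14. 233.]
340 218 [675. -41.  55.]
340 222 [626.  18. 216.]
340 226 [624.  18. 224.]
340 230 [624.  16. 225.]
340 240 [621.  15. 237.]
side 197 174 [624.  20. 230.]
side 233 176 [519.  19. 226.]
side 197 170 [622.  21. 246.]
side 233 172 [519.  18. 240.]
side 196 165 [622.  22. 265.]
side 232 166 [521.  17. 261.]
```

View pics/crop5.png

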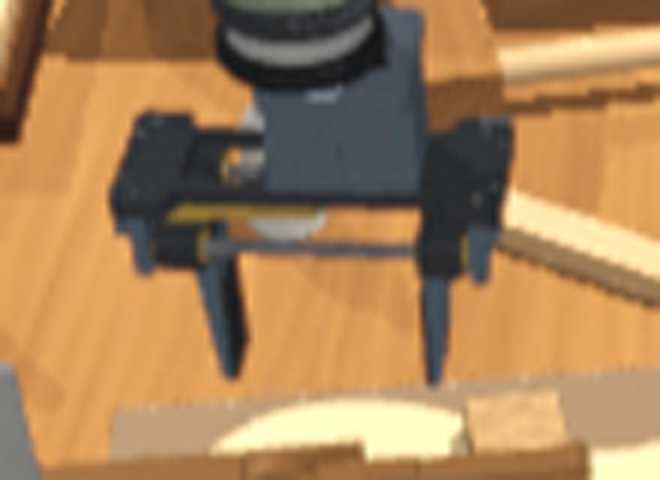

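Both cameras put the fingertips about 27 mm above the reported TCP, where the description says 11 mm below. So the jaws shut over the top of the caul, and the caul itself has not moved. I measure this offset properly.

Run:
```python
from h import *
for f,us,zt in (('wrist3',(246,250,264,268),104),('wrist2',(235,232,281,284),13.7),('wrist1',(178,180,336,338),156.7),('wrist0',(178,176,336,338),186.0)):
    c=load(f);W=cloud(c)
    for u in us:
        vs=[v for v in range(195,250) if zt+10<W[v,u,2]<zt+120 and c['d'][v,u]>0][:4]
        print(f,u,[(v,(W[v,u]-[0,0,zt]).round(1).tolist()) for v in vs[:3]])
```

```text
wrist3 246 [(221, [506.6, -387.5, 30.6]), (222, [506.8, -387.6, 31.7]), (223, [506.7, -387.5, 33.6])]
wrist3 250 [(220, [507.6, -385.3, 29.2]), (221, [507.7, -385.4, 30.5]), (222, [508.2, -385.6, 30.8])]
wrist3 264 [(220, [511.6, -377.7, 29.2]), (221, [511.9, -377.8, 30.0]), (222, [511.3, -377.6, 33.2])]
wrist3 268 [(222, [512.9, -375.7, 31.8]), (223, [513.0, -375.8, 33.1]), (224, [513.0, -375.8, 34.8])]
wrist2 235 [(201, [496.2, -390.8, 10.4]), (209, [501.2, -393.6, 10.3]), (210, [501.8, -393.9, 10.5])]
wrist2 232 [(219, [506.4, -398.8, 10.8]), (221, [502.8, -395.3, 26.6]), (222, [503.5, -395.8, 26.1])]
wrist2 281 [(221, [517.3, -368.4, 25.5]), (222, [517.7, -368.6, 26.1]), (223, [517.8, -368.8, 27.3])]
wrist2 284 [(220, [516.9, -366.3, 27.2]), (221, [517.3, -366.5, 27.9]), (222, [516.7, -366.5, 30.9])]
wrist1 178 [(220, [486.9, -422.2, 26.3]), (221, [487.3, -422.2, 27.1]), (222, [488.1, -423.1, 25.8])]
wrist1 180 [(222, [488.5, -421.6, 26.9]), (223, [488.9, -421.7, 27.5]), (224, [488.8, -420.8, 30.2])]
wrist1 336 [(220, [531.9, -335.1, 27.9]), (221, [532.1, -335.5, 28.8]), (222, [533.2, -335.7, 27.9])]
wrist1 338 [(220, [532.2, -334.1, 28.5]), (221, [532.2, -334.5, 29.8]), (222, [532.5, -334.8, 30.4])]
wrist0 178 [(220, [526.0, 17.3, 25.6]), (221, [526.1, 16.9, 26.3]), (222, [526.1, 16.3, 26.5])]
wrist0 176 [(220, [525.4, 18.1, 27.8]), (221, [525.5, 17.7, 28.4]), (222, [525.9, 17.7, 30.0])]
wrist0 336 [(220, [624.2, 18.1, 27.5]), (221, [624.2, 17.5, 27.8]), (222, [624.0, 17.1, 28.5])]
wrist0 338 [(220, [625.6, 17.9, 27.1]), (221, [624.9, 18.2, 29.4]), (222, [624.3, 18.4, 31.7])]
```

Measured at four heights, the fingertips stand about 28 mm above the reported TCP z. From here I go by the tips: tip z = reported z + 28. I reopen the jaws, descend carefully while watching the force, and grip again.

```bash
python3 -m inch '[[[0,0,0],0],[[0,0,0],0],[[0,0,0],0],[[0,0,0],0],[[0,0,0],0],[[0,0,0],0],[[0,0,0],0],[[0,0,0],0]]' 6.0 40
python3 -m inch '[[[0,0,-3],0],[[0,0,-6],0],[[0,0,-9],0],[[0,0,-10],0],[[0,0,-11],0],[[0,0,-11.5],0],[[0,0,-12],0],[[0,0,-12.2],0],[[0,0,-12.4],0],[[0,0,-12.4],0]]'
python3 - <<'E'
from h import *
grab('wrist','wrist4');print(telemetry.read_state()['position'])
c=load('wrist4');W=cloud(c)
for u in (208,212,216,220,290,294,298,302,306): print(u,[(v,W[v,u].round(0).tolist()) for v in range(216,224,2)])
E
```

```text
time: 4.98
position: [524.0, -390.3, 103.7]
eef_rot: [[0.0, 0.463, 0.886], [0.0, 0.886, -0.463], [-1.0, 0.0, 0.0]]
force: [-0.8, -0.8, 0.0]
finger_gap: 0.556
time: 5.82
position: [524.4, -390.6, -19.7]
eef_rot: [[0.001, 0.463, 0.886], [-0.001, 0.886, -0.463], [-1.0, -0.0, 0.001]]
force: [0.6, 0.3, 0.0]
finger_gap: 0.658
[ 524.40809056 -390.60949076  -19.61015724]
208 [(216, [495.0, -410.0, -1.0]), (218, [497.0, -411.0, -1.0]), (220, [498.0, -411.0, -1.0]), (222, [497.0, -409.0, 8.0])]
212 [(216, [497.0, -408.0, -2.0]), (218, [498.0, -408.0, -1.0]), (220, [499.0, -409.0, -1.0]), (222, [500.0, -410.0, -1.0])]
216 [(216, [498.0, -405.0, -1.0]), (218, [499.0, -406.0, -1.0]), (220, [500.0, -406.0, -0.0]), (222, [501.0, -407.0, -0.0])]
220 [(216, [499.0, -403.0, -0.0]), (218, [500.0, -404.0, -2.0]), (220, [501.0, -404.0, -1.0]), (222, [503.0, -405.0, -1.0])]
290 [(216, [521.0, -363.0, -2.0]), (218, [521.0, -363.0, -1.0]), (220, [522.0, -364.0, -1.0]), (222, [524.0, -365.0, -1.0])]
294 [(216, [522.0, -360.0, -2.0]), (218, [522.0, -361.0, 0.0]), (220, [524.0, -362.0, -1.0]), (222, [525.0, -362.0, -2.0])]
298 [(216, [522.0, -358.0, -1.0]), (218, [524.0, -359.0, -1.0]), (220, [524.0, -359.0, 0.0]), (222, [526.0, -360.0, -2.0])]
302 [(216, [523.0, -356.0, 0.0]), (218, [525.0, -356.0, -1.0]), (220, [527.0, -357.0, -2.0]), (222, [528.0, -358.0, -2.0])]
306 [(216, [525.0, -353.0, -1.0]), (218, [526.0, -354.0, -1.0]), (220, [527.0, -355.0, -1.0]), (222, [525.0, -355.0, 8.0])]
```

View pics/wrist4.png

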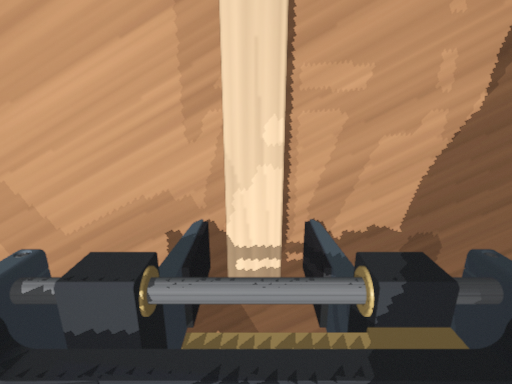

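The fingers straddle the caul at (255,240), with the tips at about z 8. I go 4 mm lower and close.

```bash
python3 -m inch '[[[0,0,-0.2],0],[[0,0,-0.4],0],[[0,0,-0.4],0],[[0,0,-0.4],0],[[0,0,-0.4],0],[[0,0,-0.4],0],[[0,0,-0.4],0],[[0,0,-0.4],0],[[0,0,-0.4],0],[[0,0,-0.4],0]]' 0 40
python3 -m inch '[[[0,0,0],0],[[0,0,0],0]]'
```

```text
time: 6.7
position: [524.0, -390.3, -24.3]
eef_rot: [[0.0, 0.463, 0.886], [0.0, 0.886, -0.463], [-1.0, 0.0, 0.0]]
force: [0.2, -0.3, 0.7]
finger_gap: 0.347
time: 6.87
position: [524.0, -390.3, -24.3]
eef_rot: [[0.0, 0.463, 0.886], [0.0, 0.886, -0.463], [-1.0, 0.0, 0.0]]
force: [-0.9, 0.0, -0.7]
finger_gap: 0.35
```

The gap is 32 mm, so it is gripped at the caul's width. Lift and check.

```bash
python3 -m inch '[[[0,0,1],0],[[0,0,3],0],[[0,0,5],0],[[0,0,7],0],[[0,0,9],0],[[0,0,9],0],[[0,0,9],0],[[0,0,9],0]]'
cat > caul.py <<'E'
from h import *
import sys
f=sys.argv[1];zl,zh=float(sys.argv[2]),float(sys.argv[3])
grab('wrist',f);s=telemetry.read_state()
c=load(f);W=cloud(c);z=W[...,2];d=c['d'];hsv=cv2.cvtColor(c['p'],cv2.COLOR_RGB2HSV)
m=((z>zl)&(z<zh)&(d>0)&(hsv[...,2]>120)).astype(np.uint8)
lab,st=cv2.connectedComponentsWithStats(m)[1:3];k=1+np.argmax(st[1:,4]);P=W[lab==k]
r=cv2.minAreaRect(P[:,:2].astype(np.float32));print(st[k],r,cv2.boxPoints(r).round(1).tolist())
A=np.c_[P[:,:2]-s['position'][:2],np.ones(len(P))];k=np.linalg.lstsq(A,P[:,2],rcond=None)[0]
ang=np.deg2rad(float(sys.argv[4]));print('top z at grasp',k[2],'slope to middle',k[:2]@[np.cos(ang),np.sin(ang)],'cross',k[:2]@[-np.sin(ang),np.cos(ang)],'tcp',s['position'],s['force'])
E
python3 caul.py wrist5 80 140 152.4
```

```text
time: 7.53
position: [523.4, -389.8, 64.8]
eef_rot: [[-0.001, 0.463, 0.886], [0.001, 0.886, -0.463], [-1.0, 0.0, -0.002]]
force: [-0.3, 0.9, -1.0]
finger_gap: 0.348
[  220     0    72   277 17337] ((470.4568176269531, -362.1161193847656), (33.79515075683594, 140.75880432128906), 61.99569320678711) [[400.3999938964844, -344.0], [524.7000122070312, -410.1000061035156], [540.5, -380.20001220703125], [416.29998779296875, -314.20001220703125]]
top z at grasp 111.93134814642532 slope to middle -0.0004260567460651931 cross -0.002902677150875093 tcp [ 523.1050151  -389.5375482    64.17883971] [ 0.76176837 -0.6729101  -2.19009412]
```

View pics/wrist5.png

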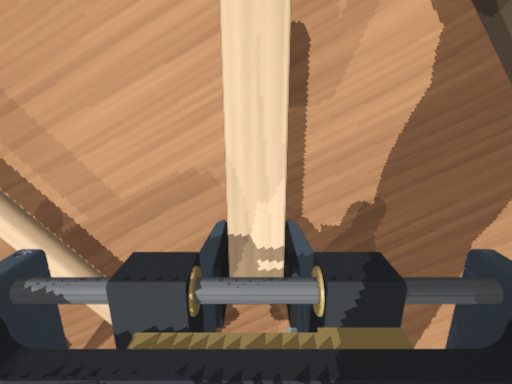

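```bash
python3 -m inch '[[[2,4,1],-7],[[4,8,1],-14],[[6,12,1],-21],[[8,16,1],-28],[[10.9,19.6,1],-35],[[10.9,19.6,1],-42],[[10.9,19.6,1],-49],[[10.9,19.6,1],-52.5],[[10.9,19.6,1],-52.5],[[10.9,19.6,1],-52.5],[[10.9,19.6,1],-52.5]]'
python3 caul.py wrist6 95 140 99.9
python3 - <<'E'
from h import *
grab('scene','scene6');p=load('scene6')['p'];cv2.imwrite('pics/crop6.png',cv2.resize(p[140:300,180:380,::-1],None,fx=4,fy=4,interpolation=cv2.INTER_CUBIC))
E
```

```text
time: 8.5
position: [632.3, -194.4, 74.7]
eef_rot: [[-0.002, 0.985, 0.173], [0.001, 0.173, -0.985], [-1.0, -0.002, -0.001]]
force: [-0.7, -0.4, -1.3]
finger_gap: 0.35
[  220     0    72   278 17415] ((621.4324340820312, -135.57644653320312), (33.98088455200195, 141.24952697753906), 9.905986785888672) [[592.5, -68.9000015258789], [616.7999877929688, -208.10000610351562], [650.2999877929688, -202.1999969482422], [626.0, -63.099998474121094]]
top z at grasp 121.75576718835808 slope to middle -0.0005030215110108042 cross -0.0007537354434826003 tcp [ 632.46686724 -194.58945733   74.98222873] [-1.22052734  0.09497697 -2.08289826]
```

View pics/wrist6.png

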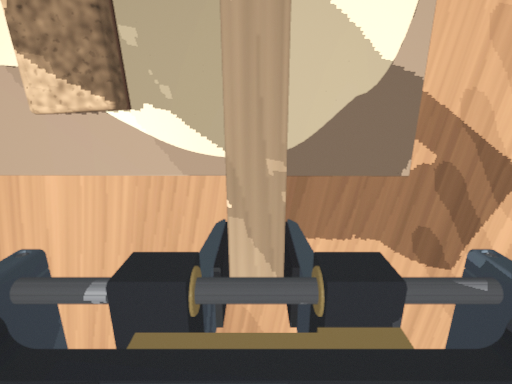

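View pics/crop6.png

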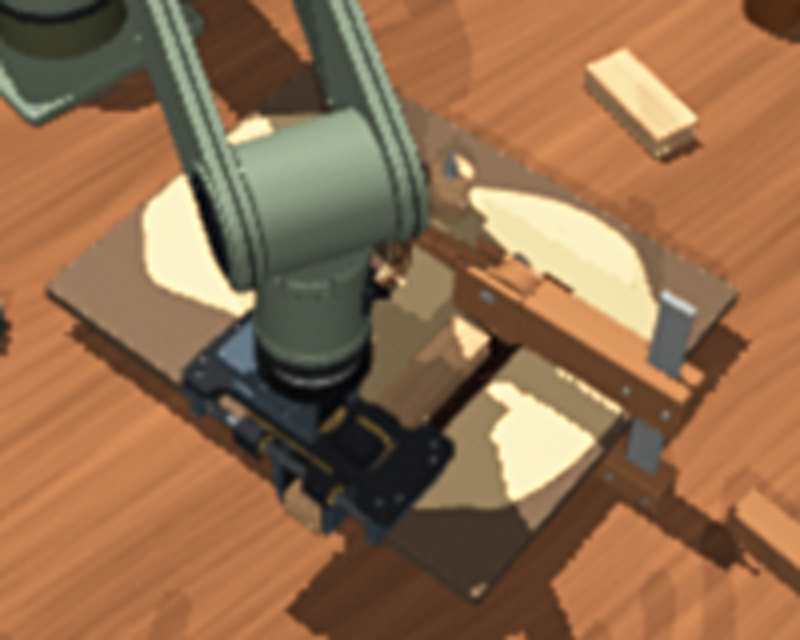

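The caul is square at 9.9°, level, and its end is still outside the nose. I lower it to 4 mm above the bridge top, then slide it in.

```bash
python3 -m inch '[[[0,0,-1],0],[[0,0,-2],0],[[0,0,-3.1],0],[[0,0,-3.1],0],[[0,0,-3.1],0]]'
python3 caul.py wrist7 70 110 99.9
python3 -m inch '[[[-0.34,2,0],0],[[-0.69,4,0],0],[[-1.04,6,0],0],[[-1.38,8,0],0],[[-1.72,10,0],0],[[-1.98,11.5,0],0],[[-2.2,12.8,0],0],[[-2.3,13.33,0],0],[[-2.3,13.33,0],0],[[-2.3,13.33,0],0]]'
```

```text
time: 9.02
position: [632.0, -194.1, 43.1]
eef_rot: [[-0.003, 0.985, 0.172], [0.001, 0.172, -0.985], [-1.0, -0.003, -0.001]]
force: [-0.5, 0.2, -0.6]
finger_gap: 0.347
[  220     0    72   278 17431] ((621.3690185546875, -135.17120361328125), (33.95857620239258, 140.92245483398438), 9.627232551574707) [[592.7999877929688, -68.5], [616.4000244140625, -207.5], [649.9000244140625, -201.8000030517578], [626.2999877929688, -62.900001525878906]]
top z at grasp 90.11732213504189 slope to middle 0.00037497970691570187 cross -0.00020116433916373937 tcp [ 632.74182033 -194.25771951   43.98992676] [ 0.3789273   0.44864725 -2.17579795]
time: 9.9
position: [610.4, -61.4, 44.9]
eef_rot: [[0.001, 0.985, 0.172], [-0.001, 0.172, -0.985], [-1.0, 0.001, 0.001]]
force: [-0.5, -0.2, -1.3]
finger_gap: 0.35
```

```bash
python3 caul.py wrist8 75 104 99.9
python3 - <<'E'
from h import *
grab('scene','scene8');p=load('scene8')['p'];cv2.imwrite('pics/crop8.png',cv2.resize(p[160:290,220:360,::-1],None,fx=5,fy=5,interpolation=cv2.INTER_CUBIC))
grab('side','side8');p=load('side8')['p'];cv2.imwrite('pics/crop8s.png',cv2.resize(p[130:280,140:300,::-1],None,fx=4,fy=4,interpolation=cv2.INTER_CUBIC))
b=np.deg2rad(9.9);R=np.array([[np.cos(b),-np.sin(b)],[np.sin(b),np.cos(b)]])
for f in ('scene8','side8','wrist8'):
    c=load(f);W=cloud(c);X=(W[...,:2]-[595.7,18])@R;z=W[...,2]
    m=(z>80)&(z<96)&(c['d']>0)&(abs(X[...,0])<25)&(abs(X[...,1])<130)
    for y0 in range(-110,115,15):
        k=m&(abs(X[...,1]-y0)<7.5)
        if k.sum()>3: print(f,y0,k.sum(),X[k][:,0].min().round(1),X[k][:,0].max().round(1),'y',X[k][:,1].min().round(1),X[k][:,1].max().round(1),'z',np.median(z[k]).round(1))
E
```

```text
[   2  195  110   83 5908] ((490.1825866699219, -73.31047058105469), (55.96014404296875, 54.856605529785156), 11.367961883544922) [[457.29998779296875, -51.900001525878906], [468.20001220703125, -105.69999694824219], [523.0, -94.69999694824219], [512.2000122070312, -40.900001525878906]]
top z at grasp 79.7266840294995 slope to middle -0.0015237160403102578 cross -0.0015281241907147314 tcp [610.36946543 -61.6937571   44.76011029] [-0.41630847  0.99694061 -1.06164243]
scene8 -95 64 -21.2 23.9 y -101.0 -88.2 z 90.9
scene8 -80 18 -14.2 9.4 y -87.4 -75.3 z 92.1
scene8 55 5 -4.5 15.0 y 59.5 62.1 z 94.3
scene8 70 40 -12.8 17.6 y 63.1 77.4 z 92.7
scene8 85 38 -12.9 19.6 y 78.4 92.2 z 92.1
scene8 100 22 -13.0 18.8 y 93.1 101.1 z 91.2
side8 -95 13 -12.4 14.5 y -100.8 -87.8 z 90.7
side8 10 26 -15.2 19.1 y 8.9 17.3 z 90.5
side8 25 36 -16.6 13.7 y 17.6 31.9 z 89.8
side8 40 34 -16.5 13.8 y 32.7 47.5 z 90.1
side8 55 39 -16.4 14.4 y 47.5 62.0 z 90.5
side8 70 41 -16.1 14.6 y 62.7 76.9 z 90.1
side8 85 41 -15.3 15.0 y 77.7 92.1 z 90.4
side8 100 48 -16.7 15.2 y 93.6 103.2 z 88.7
wrist8 -95 289 -14.7 17.5 y -91.7 -87.5 z 92.0
wrist8 -80 1335 -14.8 17.4 y -87.5 -72.5 z 91.9
wrist8 -65 1778 -24.8 25.0 y -72.5 -57.5 z 91.8
wrist8 -50 1516 -14.8 17.1 y -57.5 -42.5 z 91.9
wrist8 -35 1052 -14.9 17.1 y -42.5 -32.6 z 91.9
wrist8 25 176 -15.1 16.7 y 24.0 32.4 z 91.6
wrist8 40 1364 -15.4 16.8 y 32.5 47.5 z 91.7
wrist8 55 363 -15.3 16.8 y 47.5 49.8 z 91.5
```

View pics/wrist8.png

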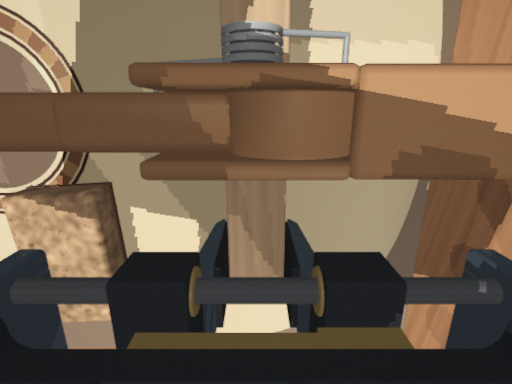

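View pics/crop8s.png

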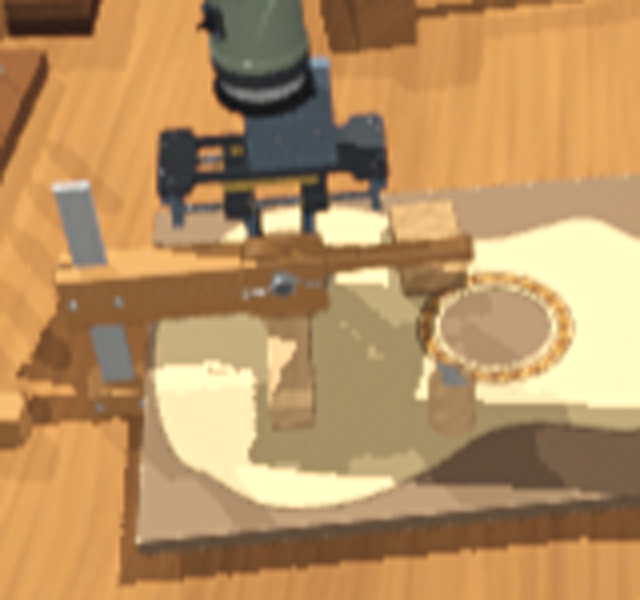

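View pics/crop8.png

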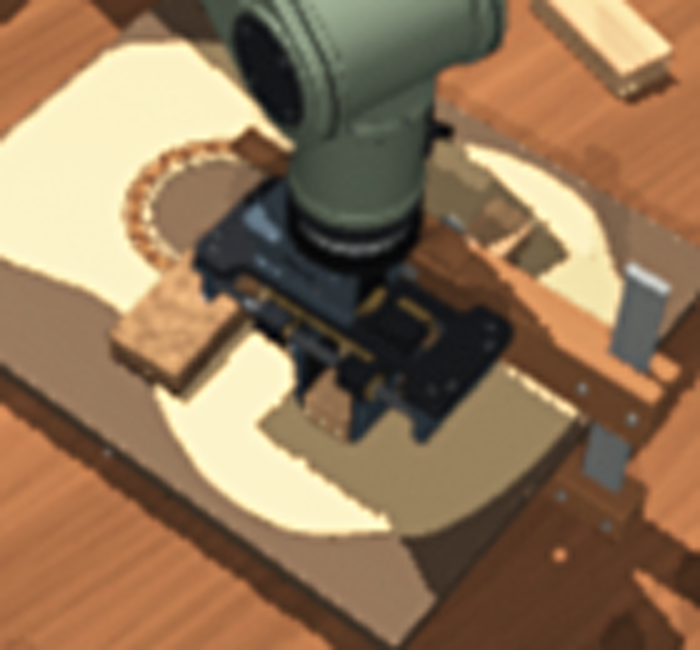

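The caul is under the shoe, within about 1 mm and 0.3° of centred. I trim that (−1.3 mm in local x, −0.3°), then set it down.

```bash
python3 -m inch '[[[-0.13,-0.02,0],-0.3],[[-0.13,-0.02,0],-0.3],[[-0.13,-0.02,-0.1],-0.3],[[-0.13,-0.02,-0.2],-0.3],[[-0.13,-0.02,-0.3],-0.3],[[-0.13,-0.02,-0.35],-0.3],[[-0.13,-0.02,-0.38],-0.3],[[-0.13,-0.02,-0.4],-0.3],[[-0.13,-0.02,-0.4],-0.3],[[-0.13,-0.02,-0.4],-0.3]]'
cat > loc.py <<'E'
from h import *
import sys
f=sys.argv[1]; grab('wrist',f)
b=np.deg2rad(9.9);R=np.array([[np.cos(b),-np.sin(b)],[np.sin(b),np.cos(b)]])
c=load(f);W=cloud(c);X=(W[...,:2]-[595.7,18])@R;z=W[...,2]
m=(z>82)&(z<98)&(c['d']>0)&(abs(X[...,0])<22)&(abs(X[...,1])<130)
for y0 in range(-110,115,15):
    k=m&(abs(X[...,1]-y0)<7.5)
    if k.sum()>30: print(f,y0,k.sum(),np.percentile(X[k][:,0],[1,99]).round(1),'y',X[k][:,1].min().round(1),X[k][:,1].max().round(1),'z',np.median(z[k]).round(1))
s=telemetry.read_state();print(s['position'],s['force'],s['finger_gap'])
E
python3 loc.py wrist9
```

```text
time: 10.88
position: [608.7, -61.1, 40.7]
eef_rot: [[0.0, 0.986, 0.167], [0.0, 0.167, -0.986], [-1.0, 0.0, -0.0]]
force: [-0.2, 0.0, -1.1]
finger_gap: 0.352
wrist9 -95 254 [-16.3  15.7] y -90.9 -87.5 z 87.7
wrist9 -80 1400 [-16.3  15.8] y -87.5 -72.5 z 87.9
wrist9 -65 1747 [-21.1  21. ] y -72.5 -57.5 z 87.9
wrist9 -50 1508 [-15.8  15.3] y -57.5 -42.5 z 87.8
wrist9 -35 849 [-15.7  15.2] y -42.5 -34.6 z 87.8
wrist9 25 95 [-15.9  15.5] y 24.8 32.5 z 87.6
wrist9 40 1105 [-16.   15.5] y 32.5 47.5 z 87.7
wrist9 55 453 [-16.   15.7] y 47.5 50.2 z 87.6
[608.73914072 -61.17100329  40.72537618] [ 0.02846533 -0.03007544  0.10360193] 0.34993306520702416
```

The caul rests on the bridge: top at about 89 mm, centred to −0.3 mm, and the wrist no longer carries its weight. Release and lift straight up.

```bash
python3 -m inch '[[[0,0,0],0],[[0,0,0],0],[[0,0,0],0],[[0,0,0],0],[[0,0,0],0],[[0,0,0],0],[[0,0,0],0]]' 5.2 20
python3 -m inch '[[[0,0,1],0],[[0,0,3],0],[[0,0,6],0],[[0,0,9],0],[[0,0,12],0],[[0,0,14],0],[[0,0,14],0],[[0,0,14],0]]'
python3 loc.py wrist10
```

```text
time: 11.52
position: [608.7, -61.2, 40.7]
eef_rot: [[0.0, 0.986, 0.167], [0.0, 0.167, -0.986], [-1.0, 0.0, 0.0]]
force: [0.2, -1.1, 0.2]
finger_gap: 0.567
time: 12.18
position: [609.4, -61.3, 182.6]
eef_rot: [[0.004, 0.986, 0.167], [-0.0, 0.167, -0.986], [-1.0, 0.003, 0.001]]
force: [0.2, -0.3, -0.4]
finger_gap: 0.573
wrist10 -95 299 [-15.2  15.3] y -98.5 -87.6 z 87.8
wrist10 -80 420 [-15.   15.2] y -87.3 -72.7 z 87.8
wrist10 -65 446 [-15.7  16.1] y -72.4 -57.5 z 87.7
wrist10 -50 475 [-15.3  15.9] y -57.4 -42.7 z 87.7
wrist10 -35 478 [-15.1  15.7] y -42.2 -28.0 z 87.8
wrist10 -20 114 [-14.8  15.6] y -27.3 -24.2 z 87.9
wrist10 25 160 [-15.7  16.1] y 18.8 32.2 z 87.7
wrist10 40 627 [-15.3  15.9] y 32.7 47.4 z 87.8
wrist10 55 633 [-15.1  15.7] y 47.7 62.5 z 87.8
wrist10 70 686 [-15.6  15.6] y 62.5 77.5 z 87.7
wrist10 85 714 [-15.2  15.4] y 77.5 92.5 z 87.8
[608.39799735 -61.16602689 180.86215044] [-0.28611606  0.90562209 -0.75042017] 0.5730725186989166
```

View pics/wrist10.png

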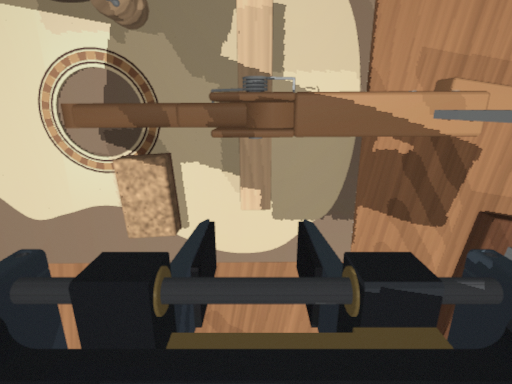

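The caul lies square and centred: x −15.3…+15.5, ends about ±100, top 89. Now the lever geometry and the joint angles, to choose the spin direction.

Run:
```python
from h import *
s=telemetry.read_state();print(s['joints'].round(1),s['position'])
c=load('wrist10');W=cloud(c)
b=np.deg2rad(9.9);R=np.array([[np.cos(b),-np.sin(b)],[np.sin(b),np.cos(b)]])
X=(W[...,:2]-[595.7,18])@R;z=W[...,2]
for x0 in (-140,-120,-105,-90,-70,-50):
    k=(abs(X[...,0]-x0)<6)&(z>140)&(z<156)&(abs(X[...,1])<25); print(x0,k.sum(),np.percentile(X[k][:,1],[2,98]).round(1),np.median(z[k]).round(1))
k=(z>140)&(z<156)&(abs(X[...,1])<12);print('lever x min',X[k][:,0].min())
for u,v in((256,288),(256,295),(120,262),(120,290),(256,335)): print(u,v,(W[v,u]-s['position']).round(1))
```

```text
[ -6.8  21.8  85.2   0.   73.  -16.4] [608.39799735 -61.16602689 180.86215044]
-140 342 [-10.1   7.2] 150.0
-120 374 [-9.6  7.2] 150.1
-105 384 [-9.7  7.1] 150.1
-90 394 [-9.8  7.8] 150.2
-70 396 [-9.9  7.7] 150.3
-50 400 [-9.9  7.5] 152.3
lever x min -147.11717345824187
256 288 [ -4.9  32.7 123.4]
256 295 [ -4.5  30.8 124.1]
120 262 [-47.1  31.  117.6]
120 290 [-41.9  30.1 129.5]
256 335 [ -3.5  24.7 133.2]
```

```bash
python3 -m inch '[[[-0.9,0.5,0],7],[[-1.8,1,0],14],[[-2.7,1.5,0],21],[[-3.6,2,0],28],[[-4.5,2.5,0],35],[[-5.4,3,0],42],[[-6.3,3.5,0],49],[[-7.2,4,0],56],[[-8.1,4.5,0],63],[[-9,5,0],70],[[-10,5.5,0],77],[[-11,5.8,0],84],[[-11.6,6,0],90.3],[[-11.6,6,0],90.3],[[-11.6,6,0],90.3]]' 5.2
python3 - <<'E'
from h import *
grab('wrist','wrist11');c=load('wrist11');W=cloud(c);s=telemetry.read_state();print(s['position'],s['finger_gap'],s['joints'].round(1))
b=np.deg2rad(9.9);R=np.array([[np.cos(b),-np.sin(b)],[np.sin(b),np.cos(b)]])
X=(W[...,:2]-[595.7,18])@R;z=W[...,2];print('tcp local',(s['position'][:2]-[595.7,18])@R)
for x0 in (-140,-120,-105,-90,-70,-50):
    k=(abs(X[...,0]-x0)<6)&(z>140)&(z<156)&(abs(X[...,1])<25)
    if k.sum()>5: print(x0,k.sum(),np.percentile(X[k][:,1],[2,98]).round(1),np.median(z[k]).round(1))
E
```

```text
time: 13.48
position: [492.0, -1.2, 179.7]
eef_rot: [[-0.002, -0.169, 0.986], [0.0, 0.986, 0.169], [-1.0, 0.0, -0.002]]
force: [0.1, -0.2, -0.2]
finger_gap: 0.571
[492.4574737   -1.24485658 179.84311906] 0.5718749719633717 [  -1.5   11.2  100.6    0.    68.3 -101.2]
tcp local [-105.01392639   -1.20789304]
-140 361 [-9.   8.3] 150.2
-120 311 [-9.4  7.7] 150.4
-105 289 [-8.7  7.8] 150.5
-90 279 [-8.9  8. ] 150.5
-70 265 [-9.2  8.1] 150.6
-50 185 [-9.4  8.2] 152.4
```

View pics/wrist11.png

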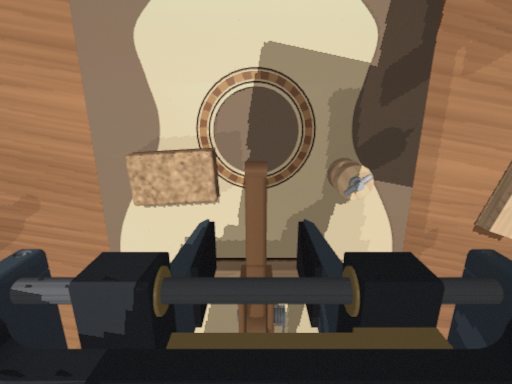

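The lever at (256,215) is centred between the open fingers. Descend and pinch, and work out the arc in the move units.

```bash
python3 -m inch '[[[0,0,-2],0],[[0,0,-4],0],[[0,0,-6],0],[[0,0,-7],0],[[0,0,-7.6],0],[[0,0,-8],0],[[0,0,-8],0],[[0,0,-8],0]]'
python3 -m inch '[[[0,0,0],0],[[0,0,0],0],[[0,0,0],0],[[0,0,0],0],[[0,0,0],0],[[0,0,0],0],[[0,0,0],0],[[0,0,0],0]]' 0 30
python3 - <<'E'
from h import *
s=telemetry.read_state();print(s['finger_gap'],s['force'],s['position'])
def f(t0,ts):
    o=[]
    for t in ts:
        l=10.5*(np.cos(np.deg2rad(t0))-np.cos(np.deg2rad(t)));o.append([round(l*.985,2),round(l*.172,2),round(10.5*(np.sin(np.deg2rad(t))-np.sin(np.deg2rad(t0))),2)])
    return o
print(f(0,range(3,46,3)));print(f(45,range(48,91,3)))
E
```

```text
time: 14.2
position: [493.4, -1.3, 101.2]
eef_rot: [[0.001, -0.172, 0.985], [0.0, 0.985, 0.172], [-1.0, -0.0, 0.001]]
force: [0.4, 0.5, 0.9]
finger_gap: 0.568
time: 14.87
position: [492.8, -1.4, 100.8]
eef_rot: [[0.0, -0.172, 0.985], [-0.0, 0.985, 0.172], [-1.0, -0.0, 0.0]]
force: [0.3, -1.3, 1.4]
finger_gap: 0.194
0.19393752050931912 [ 0.30387039 -1.33237546  1.40510227] [492.82315909  -1.37753783 100.81804123]
[[np.float64(0.01), np.float64(0.0), np.float64(0.55)], [np.float64(0.06), np.float64(0.01), np.float64(1.1)], [np.float64(0.13), np.float64(0.02), np.float64(1.64)], [np.float64(0.23), np.float64(0.04), np.float64(2.18)], [np.float64(0.35), np.float64(0.06), np.float64(2.72)], [np.float64(0.51), np.float64(0.09), np.float64(3.24)], [np.float64(0.69), np.float64(0.12), np.float64(3.76)], [np.float64(0.89), np.float64(0.16), np.float64(4.27)], [np.float64(1.13), np.float64(0.2), np.float64(4.77)], [np.float64(1.39), np.float64(0.24), np.float64(5.25)], [np.float64(1.67), np.float64(0.29), np.float64(5.72)], [np.float64(1.98), np.float64(0.34), np.float64(6.17)], [np.float64(2.
[... 289 characters left out ...]
at64(0.22), np.float64(1.07)], [np.float64(1.68), np.float64(0.29), np.float64(1.38)], [np.float64(2.14), np.float64(0.37), np.float64(1.67)], [np.float64(2.62), np.float64(0.46), np.float64(1.93)], [np.float64(3.11), np.float64(0.54), np.float64(2.17)], [np.float64(3.61), np.float64(0.63), np.float64(2.38)], [np.float64(4.12), np.float64(0.72), np.float64(2.56)], [np.float64(4.64), np.float64(0.81), np.float64(2.72)], [np.float64(5.16), np.float64(0.9), np.float64(2.85)], [np.float64(5.7), np.float64(0.99), np.float64(2.95)], [np.float64(6.23), np.float64(1.09), np.float64(3.02)], [np.float64(6.77), np.float64(1.18), np.float64(3.06)], [np.float64(7.31), np.float64(1.28), np.float64(3.08)]]
```

Gap 17.7 mm, so the 18 mm lever is pinched. Swing to 45° first.

```bash
python3 -m inch '[[[0.01,0,0.55],0],[[0.06,0.01,1.1],0],[[0.13,0.02,1.64],0],[[0.23,0.04,2.18],0],[[0.35,0.06,2.72],0],[[0.51,0.09,3.24],0],[[0.69,0.12,3.76],0],[[0.89,0.16,4.27],0],[[1.13,0.2,4.77],0],[[1.39,0.24,5.25],0],[[1.67,0.29,5.72],0],[[1.98,0.34,6.17],0],[[2.3,0.4,6.61],0],[[2.66,0.46,7.03],0],[[3.03,0.53,7.42],0],[[3.03,0.53,7.42],0]]'
python3 - <<'E'
from h import *
grab('side','side12');p=load('side12')['p'];cv2.imwrite('pics/crop12.png',cv2.resize(p[110:260,140:300,::-1],None,fx=4,fy=4,interpolation=cv2.INTER_CUBIC))
grab('wrist','wrist12')
E
```

```text
time: 16.2
position: [523.0, 4.0, 175.6]
eef_rot: [[-0.001, -0.172, 0.985], [-0.0, 0.985, 0.172], [-1.0, -0.0, -0.001]]
force: [-3.7, -5.0, -3.0]
finger_gap: 0.197
```

View pics/crop12.png

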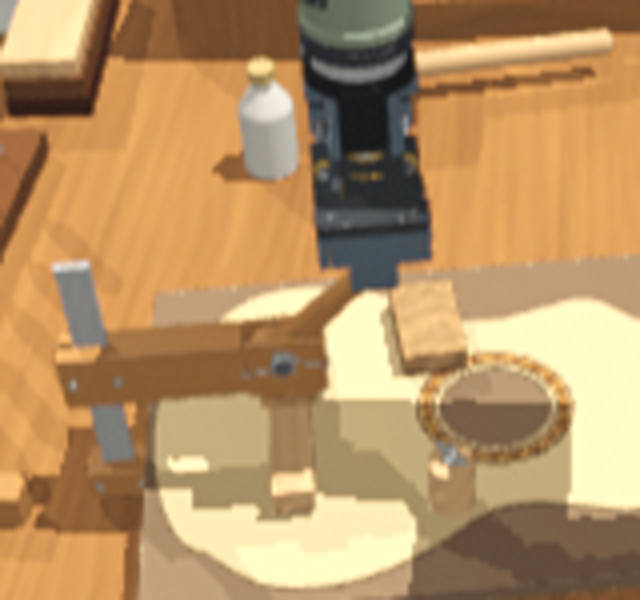

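View pics/wrist12.png

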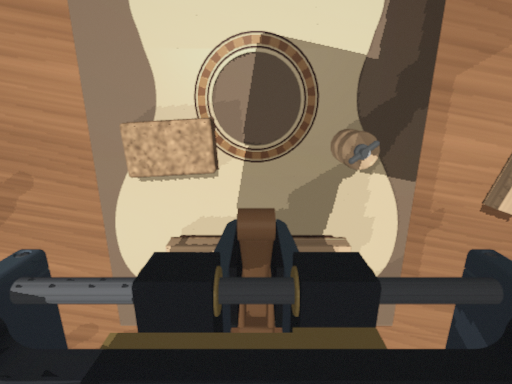

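The lever follows in the grip at about 45°, and the caul is undisturbed. Continue to upright.

```bash
python3 -m inch '[[[0.39,0.05,0.38],0],[[0.8,0.1,0.74],0],[[1.23,0.18,1.07],0],[[1.68,0.25,1.38],0],[[2.14,0.33,1.67],0],[[2.62,0.42,1.93],0],[[3.11,0.5,2.17],0],[[3.61,0.59,2.38],0],[[4.12,0.68,2.56],0],[[4.64,0.77,2.72],0],[[5.16,0.86,2.85],0],[[5.7,0.95,2.95],0],[[6.23,1.05,3.02],0],[[6.77,1.14,3.06],0],[[7.31,1.24,3.08],0],[[7.31,1.24,3.08],0],[[7.31,1.24,3.08],0]]'
python3 - <<'E'
from h import *
grab('side','side13');p=load('side13')['p'];cv2.imwrite('pics/crop13.png',cv2.resize(p[90:260,140:300,::-1],None,fx=4,fy=3.5,interpolation=cv2.INTER_CUBIC))
grab('wrist','wrist13')
grab('scene','scene13');p=load('scene13')['p'];cv2.imwrite('pics/crop13c.png',cv2.resize(p[120:290,210:370,::-1],None,fx=3.5,fy=3.5,interpolation=cv2.INTER_CUBIC))
b=np.deg2rad(9.9);R=np.array([[np.cos(b),-np.sin(b)],[np.sin(b),np.cos(b)]])
s=telemetry.read_state();print('tcp local',(s['position'][:2]-[595.7,18])@R,s['position'],s['force'])
for f in ('side13','scene13','wrist13'):
    c=load(f);W=cloud(c);X=(W[...,:2]-[595.7,18])@R;z=W[...,2]
    for zz in range(165,300,10):
        k=(abs(z-zz)<5)&(abs(X[...,1])<15)&(abs(X[...,0])<60)&(c['d']>0)&(c['p'][...,0].astype(int)-c['p'][...,2]>25)
        if k.sum()>3: print(f,zz,k.sum(),X[k][:,0].min().round(1),X[k][:,0].max().round(1))
    m=(z>80)&(z<96)&(c['d']>0)&(abs(X[...,0])<22)&(abs(X[...,1])<130)
    if m.sum()>30: print(f,'caul',np.percentile(X[m],[1,99],0).round(1).tolist())
E
```

```text
time: 17.72
position: [595.9, 16.7, 207.8]
eef_rot: [[0.0, -0.172, 0.985], [0.0, 0.985, 0.172], [-1.0, 0.0, 0.0]]
force: [-5.9, -3.9, 2.0]
finger_gap: 0.199
tcp local [-0.03233021 -1.36762073] [595.90328501  16.64718556 207.7751932 ] [-5.74790184 -3.4560386   2.07743192]
side13 165 24 -12.5 57.0
side13 175 18 -13.5 1.9
side13 185 15 -17.4 1.1
side13 195 24 -18.4 0.2
side13 205 14 -15.8 -1.0
side13 215 16 -19.7 -4.7
side13 225 12 -20.8 -5.7
side13 235 7 -21.4 4.7
side13 245 5 -25.4 -19.3
side13 caul [[-18.7, 7.1], [17.2, 103.1]]
scene13 165 61 -19.0 59.4
scene13 175 19 -10.3 7.9
scene13 185 19 -15.3 6.1
scene13 195 22 -17.0 5.9
scene13 205 20 -13.0 3.1
scene13 215 7 -8.5 -1.7
scene13 caul [[-15.8, -99.4], [17.8, 101.0]]
wrist13 165 60 -31.3 58.8
wrist13 175 32 -15.0 -10.6
wrist13 185 35 -16.5 -12.6
wrist13 195 109 -17.8 -12.5
wrist13 205 49 -17.8 -13.7
wrist13 215 68 -19.6 -14.1
wrist13 225 66 -21.1 -15.7
wrist13 235 85 -22.7 -15.5
wrist13 245 110 -24.4 16.7
wrist13 255 127 -25.9 -15.2
wrist13 265 141 -27.7 -15.4
wrist13 275 172 -29.2 17.2
wrist13 285 1348 -29.6 17.5
wrist13 caul [[-20.4, -96.1], [15.4, 99.6]]
```

View pics/crop13.png

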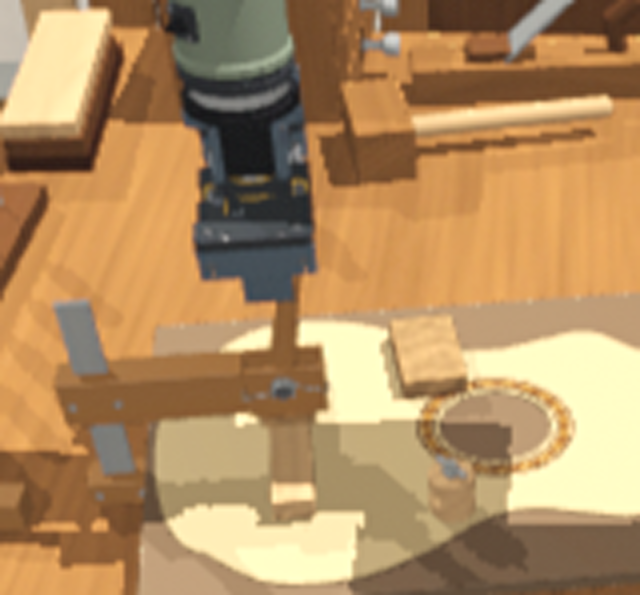

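View pics/crop13c.png

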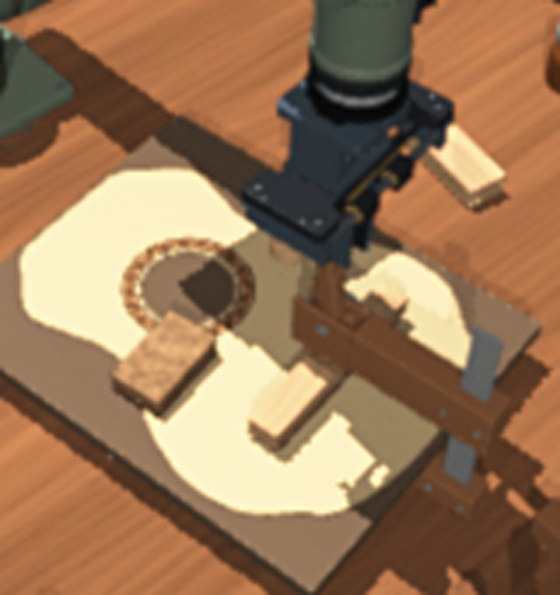

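View pics/wrist13.png

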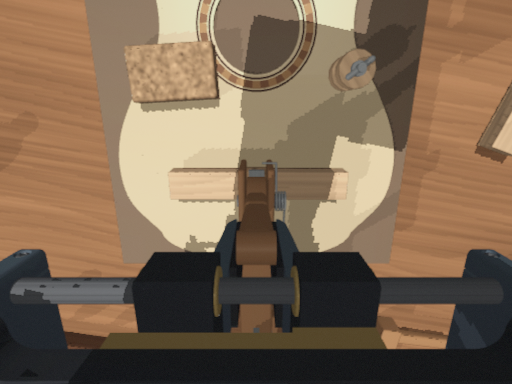

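The caul is in place, but the lever's front face runs from x −15 (z 175) to −29.6 (z 285). It leans about 8° short of upright, because it crept in the pads. I grip harder, push on in local +x and measure again.

```bash
python3 -m inch '[[[0,0,0],0],[[0,0,0],0],[[0.15,0.03,0],0],[[0.3,0.05,0],0],[[0.45,0.08,0],0],[[0.6,0.1,0],0],[[0.75,0.13,0],0],[[0.9,0.15,0],0],[[1.05,0.18,0],0],[[1.2,0.21,0],0],[[1.2,0.21,0],0],[[1.2,0.21,0],0]]' 0 50
cat > lev.py <<'E'
from h import *
import sys
b=np.deg2rad(9.9);R=np.array([[np.cos(b),-np.sin(b)],[np.sin(b),np.cos(b)]])
s=telemetry.read_state();print('tcp local',(s['position'][:2]-[595.7,18])@R,s['position'],s['force'],s['finger_gap'])
for n in ('wrist','side'):
    f=n+sys.argv[1];grab(n,f)
    c=load(f);W=cloud(c);X=(W[...,:2]-[595.7,18])@R;z=W[...,2];p=c['p'].astype(int)
    br=(p[...,0]-p[...,2]>25)&(c['d']>0)&(abs(X[...,1])<14)
    k=br&(z>170)&(z<(284 if n=='wrist' else 230))&(X[...,0]>-45)&(X[...,0]<20)
    zz=np.arange(172,284 if n=='wrist' else 230,4);pts=[]
    for q in zz:
        m=k&(abs(z-q)<4)
        if m.sum()>=4: pts.append((q,np.percentile(X[m][:,0],5 if n=='wrist' else 10)))
    pts=np.array(pts);a=np.polyfit(pts[:,0],pts[:,1],1);r=pts[:,1]-np.polyval(a,pts[:,0]);g=abs(r)<2.5;a=np.polyfit(pts[g,0],pts[g,1],1)
    print(n,g.sum(),len(pts),'lean deg',np.degrees(np.arctan(a[0])).round(2),'centre x at pin',np.polyval(a,143)+8)
    t=(c['d']>0)&(z>282)&(z<296)&(abs(X[...,1])<12)&(abs(X[...,0])<45)&(p[...,0]-p[...,2]>15)
    if t.sum()>10: print(n,'tip',t.sum(),np.percentile(X[t],[2,98],0).round(1).tolist(),np.median(z[t]))
E
python3 lev.py 14
```

```text
time: 18.87
position: [605.4, 18.3, 207.8]
eef_rot: [[-0.005, -0.172, 0.985], [-0.001, 0.985, 0.172], [-1.0, 0.0, -0.005]]
force: [-11.1, -4.0, 5.8]
finger_gap: 0.195
tcp local [ 9.58585619 -1.34338251] [605.37408288  18.32470899 207.84904492] [-11.1328718   -3.99374629   5.81106054] 0.19460759753107146
wrist 28 28 lean deg -3.67 centre x at pin -1.6370108914379262
wrist tip 1367 [[-18.8, -9.5], [-4.3, 8.1]] 288.23714602543646
side 15 15 lean deg -1.09 centre x at pin -3.588419427947409
```

View pics/wrist14.png

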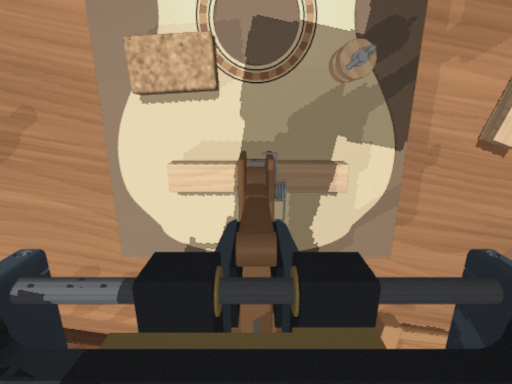

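```bash
python3 -m inch '[[[0.15,0.03,0],0],[[0.3,0.05,0],0],[[0.45,0.08,0],0],[[0.6,0.1,0],0],[[0.75,0.13,0],0],[[0.9,0.15,0],0],[[0.9,0.15,0],0],[[0.9,0.15,0],0],[[0.9,0.15,0],0]]'
python3 lev.py 15
```

```text
time: 19.72
position: [613.9, 19.8, 207.4]
eef_rot: [[-0.007, -0.172, 0.985], [-0.001, 0.985, 0.172], [-1.0, 0.001, -0.007]]
force: [-10.4, -4.3, 4.6]
finger_gap: 0.191
tcp local [18.24390429 -1.35495104] [613.90519577  19.80188315 207.42355049] [-10.35238385  -4.28062629   4.63382821] 0.19125461158650922
wrist 28 28 lean deg -0.04 centre x at pin -1.5044500937511955
wrist tip 1392 [[-10.0, -9.5], [9.0, 8.0]] 288.5925535543297
side 15 15 lean deg 0.97 centre x at pin -1.716312313066478
```

View pics/wrist15.png

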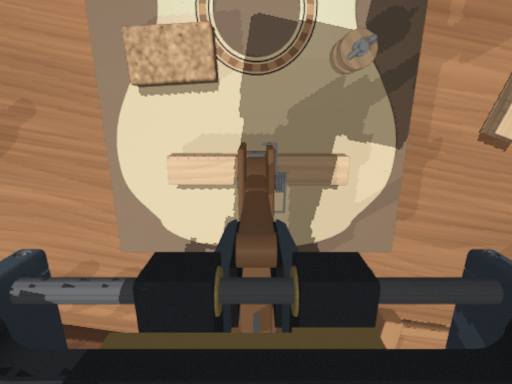

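The lever now reads upright: lean about 0° and tip centred at x −0.5. But it has crept towards the pads' edge, so I hold for a second and look for drift.

```bash
python3 -m inch '[[[0,0,0],0],[[0,0,0],0],[[0,0,0],0],[[0,0,0],0],[[0,0,0],0],[[0,0,0],0],[[0,0,0],0],[[0,0,0],0],[[0,0,0],0],[[0,0,0],0],[[0,0,0],0],[[0,0,0],0],[[0,0,0],0],[[0,0,0],0],[[0,0,0],0],[[0,0,0],0]]'
python3 lev.py 16
python3 - <<'E'
from h import *
b=np.deg2rad(9.9);R=np.array([[np.cos(b),-np.sin(b)],[np.sin(b),np.cos(b)]])
c=load('wrist16');W=cloud(c);X=(W[...,:2]-[595.7,18])@R
for v in (225,232,240,250): print(v,[(u,X[v,u].round(0).tolist(),int(W[v,u,2])) for u in (226,232,244,256,268,280,288)])
p=load('side16')['p'];cv2.imwrite('pics/crop16.png',cv2.resize(p[130:240,170:250,::-1],None,fx=7,fy=5.4,interpolation=cv2.INTER_CUBIC))
E
```

```text
time: 21.15
position: [613.9, 19.8, 207.4]
eef_rot: [[-0.007, -0.172, 0.985], [-0.001, 0.985, 0.172], [-1.0, 0.001, -0.007]]
force: [-11.4, -4.8, 4.4]
finger_gap: 0.191
tcp local [18.23065915 -1.3141149 ] [613.88512694  19.83983398 207.39152824] [-11.42846885  -4.82691649   4.41558507] 0.19075689952834704
wrist 28 28 lean deg -0.0 centre x at pin -1.5769006883536
wrist tip 1391 [[-10.0, -9.5], [4.3, 8.0]] 288.56815023082413
side 15 15 lean deg 3.16 centre x at pin -3.7468891498434527
225 [(226, [78.0, -39.0], 54), (232, [2.0, -15.0], 242), (244, [-9.0, -7.0], 269), (256, [-10.0, -1.0], 270), (268, [-10.0, 5.0], 270), (280, [2.0, 13.0], 242), (288, [78.0, 40.0], 54)]
232 [(226, [1.0, -17.0], 253), (232, [1.0, -14.0], 253), (244, [-9.0, -6.0], 278), (256, [-9.0, -1.0], 277), (268, [-9.0, 5.0], 278), (280, [1.0, 13.0], 253), (288, [1.0, 17.0], 254)]
240 [(226, [2.0, -17.0], 263), (232, [1.0, -13.0], 264), (244, [-8.0, -6.0], 285), (256, [-8.0, -1.0], 285), (268, [-9.0, 5.0], 285), (280, [2.0, 12.0], 263), (288, [2.0, 16.0], 263)]
250 [(226, [2.0, -15.0], 274), (232, [2.0, -13.0], 274), (244, [-6.0, -6.0], 289), (256, [-5.0, -1.0], 288), (268, [-5.0, 4.0], 288), (280, [3.0, 11.0], 272), (288, [2.0, 15.0], 274)]
```

View pics/crop16.png

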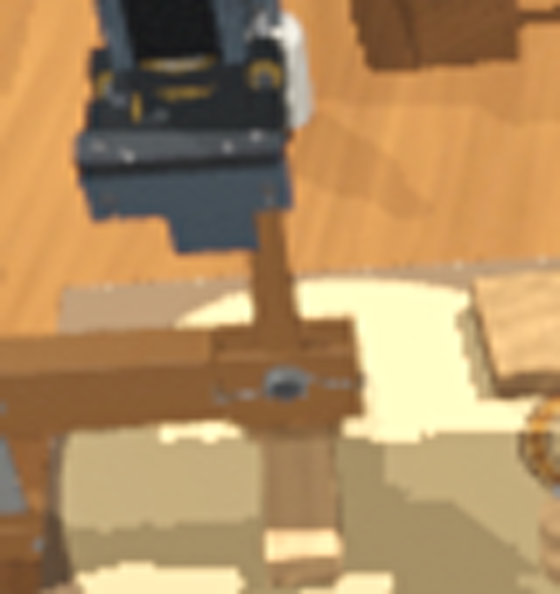

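No drift in 1.4 s. One last check that the other things stayed put and the caul is still centred, then hand in.

Run:
```python
from h import *
grab('scene','scene17')
a=load('scene0');b=load('scene17');A=cloud(a);B=cloud(b)
def cen(c,W,lo,hi,x0,x1,y0,y1):
    z=W[...,2];m=(c['d']>0)&(z>lo)&(z<hi)&(W[...,0]>x0)&(W[...,0]<x1)&(W[...,1]>y0)&(W[...,1]<y1);return m.sum(),W[m].mean(0).round(1).tolist()
for n,q in dict(sand=(74,88,440,545,-130,-20),bottle=(60,125,640,750,-460,-360),turq=(12,30,180,320,-400,-260),mallet=(20,80,380,660,-680,-480)).items(): print(n,cen(a,A,*q),cen(b,B,*q))
d=cv2.absdiff(a['p'],b['p']).max(2);cv2.imwrite('pics/diff.png',cv2.resize(np.hstack([b['p'][90:384,:,::-1]]),None,fx=1.5,fy=1.5))
bb=np.deg2rad(9.9);R=np.array([[np.cos(bb),-np.sin(bb)],[np.sin(bb),np.cos(bb)]])
c=load('wrist16');W=cloud(c);X=(W[...,:2]-[595.7,18])@R;z=W[...,2]
m=(z>82)&(z<92)&(c['d']>0)&(abs(X[...,0])<25)&(abs(X[...,1])<120)&(abs(X[...,1])>40)
print('caul',np.percentile(X[m],[1,99],0).round(1).tolist(),np.median(z[m]),cv2.minAreaRect(X[m].astype(np.float32)))
print(telemetry.read_state()['time'])
```

```text
sand (np.int64(396), [497.9, -89.1, 80.4]) (np.int64(394), [497.8, -88.3, 80.1])
bottle (np.int64(390), [692.5, -408.5, 90.5]) (np.int64(392), [692.6, -408.5, 90.6])
turq (np.int64(453), [232.1, -322.3, 21.5]) (np.int64(453), [232.5, -321.7, 21.6])
mallet (np.int64(2436), [544.5, -570.1, 59.8]) (np.int64(2443), [544.2, -570.0, 59.8])
caul [[-15.9, -96.7], [15.2, 99.8]] 87.85066116287129 ((-0.3193235397338867, 1.6595458984375), (31.59497833251953, 199.73562622070312), 0.025957873091101646)
21.3
```

View pics/diff.png

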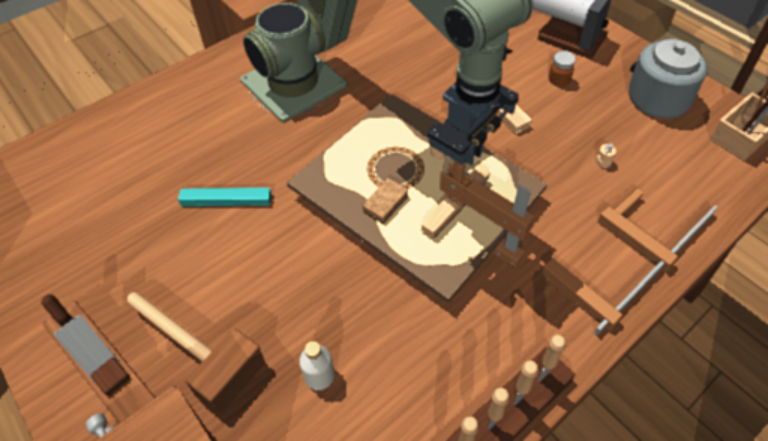

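```bash
python3 -c "
from station import arm,telemetry
print(arm.job_done(), telemetry.read_state()['time'])"
```

```text
the job is handed in; nothing more can be done
the job is handed in; nothing more can be done
```

The long caul lies cork down on the bridge under the shoe. I let go of it, then swung the cam lever up to upright and handed in at about 21 s, still gripping the lever at 50 N.

**Last checks**
- **Caul:** 0.3 mm off centre across the bridge, about 2 mm off along it, and square to within 0.1°. Its top is at about 89 mm, as it should be on the bridge.
- **Lever:** the wrist camera showed it leaning about 0°, with no drift over 1.4 s of holding. I could not measure the shoe's pressure itself.
- **Other things:** the sanding block, glue bottle and mallet measured within 1 mm of where they started. The short caul, pin jar and both spool clamps I checked only by eye, and they looked untouched.

**What went wrong or disagreed**
- **First grasp:** it closed above the caul, because the fingertips sit about 28 mm above the reported tool point, not 11 mm below it as described. I measured that offset and gripped again; the caul had not moved.
- **Lever slip:** the lever crept in the pads during the swing and stopped about 8° short, so I pushed further until it stood upright. It ended near the pads' edge, with about 6 mm of overlap, though it held steady.
- **Camera disagreement:** the side camera's coarser lean readings (1° and 3°) did not agree with the wrist camera's 0°. I trusted the wrist view, backed by the position of the lever's tip.

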